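# Clip a counting-chamber carrier onto the reading stage

### The arm

A 7-joint arm with a two-finger parallel gripper is mounted at the origin on a cart in front of the work surface, level with it; the furniture and walls round the work are solid. World frame = base frame: x ahead of the robot, y to its left, z up, the work surface at z = 0. Lengths are in m, angles in rad, forces in N, time in s.
With the tool pointing down it reaches from about 0.35 to 0.9 m from the base axis. Payload 8.1 kg.
Tool frame: the origin (TCP) lies at the very end of the fingers, on their centre line; the grasp point (between the pads) lies 19 mm behind it; y points along the fingers, x is the direction in which the jaws open and shut, and the axes are right-handed (so a half turn about y gives the same grasp; the last joint's range is limited). The gripper opens to 92 mm and grips with 3 to 60 N. Pads are 19 mm wide; open, the fingers measure 130 mm over their backs; the gripper's body (75 mm by 190 mm) begins 47 mm behind the grasp point.
Start: joints at [1.097, 0.434, 0.025, 1.573, -0.012, 1.134, -0.075], TCP at [0.226, -0.583, 0.194] pointing down, gripper open.
Joint ranges: [-2.62, 2.62], [-0.44, 2.09], [-1.27, 1.32], [0.08, 2.57], [-1.32, 4.46], [0.12, 2], [-2.74, 2.74]. Speed limits (rad/s): [2.22, 2.22, 3.01, 3.01, 3.14, 3.14, 3.14].

### API

Orientations are given as a rotation vector (axis times angle).
In Python, from cell import arm, imaging gives the robot as it stands. The module is installed in compiled form; this text tells all that it offers.
- The arm moves only by the tool send_rows, never from a script. Its argument "steps" is a list of rows, each a list of 5 numbers: the opening, from 0 (shut) to 1 (fully open), then the shift along the tool's x, y, z in cm, then the turn about the tool's y in rad. In form: [[jaw, x, y, z, roll], ...]. A call has 1 to 20 rows; each row is the pose to reach, as a shift and turn from the pose commanded when the call began, along the tool's axes at that moment; what a row does not reach only later rows make up. A row lasts 1/8 s, in which the tool goes at most 62.5 mm and 10.7 degrees, less where a joint would pass 70% of its speed; a pose out of reach is approached as far as the arm can. A call with a gripper value outside its range is refused whole. The fingers move at their own pace and stop on an object; "squeeze" is the grip in N (left out, the last holds). Time passes only in rows, so rows that repeat a pose let the fingers close. It gives the time, the measured TCP pose, the force and the opening at its end, in the units of the state.
- arm.observe(): the state, without advancing time (a new reading comes with each control period).
- imaging.get_image(name): name is "scene" or "top"; returns the picture (480x640x3 uint8, blue, green, red); there is no depth.
- imaging.camera_params(name): a dict with "camera_matrix" (3x3 intrinsics, pixels), "position" and "orientation" of the camera in the world. Camera axes: x right, y down, z forward; pixel columns grow to the right and rows downward; lengths in m; the calibration is good to about 2 mm. A picture is of the moment at which its call begins. camera_params takes no time and is no camera call.
- arm.sign_off(): hands the job in, once; it reports no verdict.
The state is a dict: "clock": time; "joints": joint angles; "dq": joint speeds; "joint_efforts": joint torques, N m; "position": TCP position; "ee_rot": TCP orientation; "force": force on the tool from outside, world axes, zero at the start; "ft_torque": the same for the moment, N m; "width": opening from 0.0 (shut) to 1.0 (fully open).
Only numpy, scipy, OpenCV 4.12 (cv2) and the standard library are available. Lean on these libraries where they do the work, as an engineer would, in place of code of your own. Each camera call takes 0.05 s, during which the arm holds its last target.

### The job

Lift the spring clip of the reading stage until it stays up by itself, slide the counting-chamber carrier into the stage's channel from its open end and push it firmly but gently all the way home against the end stop; it is delicate, so set it down softly and never force it. Then ease the clip back down onto the carrier without letting it snap shut, let go, and leave the other things on the table alone.

Things in the scene. Friction and masses are not known exactly. Their poses are not given: they have to be found in the camera images.
- stage: Grey reading stage fixed to the table, plate 205 x 90 x 10 mm (x -110..95, y +-45 mm). Origin on the table, z up. A channel runs along its x, open at the -x end: floor z = 10 mm; aluminium side walls x -50..12 mm, inner faces at y = +-22.2 mm, tops z = 21 mm, flared outwards from x = -50 to -70 mm.
- lip_entry (a point): Where the channel becomes covered, at [-18, 0, 21] mm of the stage. From here to x = +8 mm lips overhang both sides: undersides z = 21 mm, tops 24 mm, 31 mm apart, with an upward-sloping lead-in from x = -30 mm. So the carrier must be slid in from the -x end along +x, its underside 0 to 2 mm above the floor; 2.2 mm to spare each side, 3 mm above.
- stop_range (a point): Middle of the range of the end stop, at [20, 0, 14] mm of the stage, on the pin's axis. The stop is a dark block across the channel with its face to -x; it has been clamped anywhere from 11 mm short of this point to 11 mm beyond along x. Where is not reported: it must be felt. The carrier slides with about 1 N until its front end meets that face, which is rigid.
- carrier: Loose aluminium tray 90 x 40 x 8 mm, about 120 g, with a glass counting chamber and a blue finger tab. Origin at the centre of its underside, x along it; the +x end goes in first. Delicate: no part of the stage (floor, walls, stop, clip) may meet it with over 15 N, so approach contacts at 30 mm/s or less; 5 to 8 N seats it. Home, its underside is on the channel's floor, x along the stage's x.
- tab (a point): Middle of the carrier's blue finger tab, at [-33, 0, 32] mm of the carrier. The tab is 22 mm long (x), 10 mm thick (y) and stands from the tray's top (z = 8 mm) to z = 44 mm; pinch its upper 20 mm across y from above, so that the fingertips stay clear of the stage's walls and lips.
- clip (a joint): Angle of the spring clip, rad, about the stage's y. 0 = fully down with nothing under it, arm level; grows to 1.4 as the knob is lifted up and over towards +x. Over-centre spring, dead centre about 0.7: below it the clip is pulled down, above it thrown open and held. 2 N at the knob moves it. On a carrier it reads about 0.06. Let go half-way it snaps shut; lower it at about 1 rad/s or less.
- clip_knob (a point): Centre of the black barrel knob on the clip's end, 16 mm across, 18 mm long in y, flat ends. At angle q: hinge + [-80 cos q + 14 sin q, 0, 80 sin q + 14 cos q] mm along the stage's axes. The arm under it is 12 mm wide (y); its rubber foot, 28 mm wide, hangs from the same end, underside 27 mm below the arm. Pinch it by its ends, across y: it can turn between the fingers.
- clip_hinge (a point): Hinge axis of the clip, at [75, 0, 40] mm of the stage, between two grey cheeks 50 mm tall and together 36 mm wide in y.
- home_pin (a joint): Small red home pin in the end stop's face, in m: 0 = standing 5 mm out of the face, 0.005 = pressed flush, which is when the carrier touches the face. In the end stop, so it shows touch, not place. Very weak spring (0.15 N). The carrier is home when the pin is pressed in nearly flush.
- timer: White bench timer 62 x 66 x 19 mm, loose; bystander, leave alone. Origin at the centre of its underside. It and the carrier lie on either side of the stage, either way round.
- petri_red: Red petri dish, 89 mm across, 15 mm high, loose; bystander, leave alone. Origin at the centre of its underside.

How it is judged:
By the outcome, as a careful person would: the job done as asked, in the order asked, and still so for the second after the job is handed in, with the robot touching nothing.
It also fails if it takes over 72 s, if anything falls off the work surface, if the arm or the gripper's body presses on something with over 40 N, if the wrist force passes 120 N, or if a joint passes its speed limit or range.

## Working session

There is one attempt and no reset: what is moved stays moved. The work goes in short steps, Python scripts to look and compute and a tool call to move; the robot and the scene stay as the last step left them, time stands still between calls to the robot, and variables do not carry over. Pictures are saved under pics/ and viewed, and the job is handed in when it is done.

Besides the shell and the picture viewer there is one more tool, called as name(argument=value, ...), one argument or row to a line, values as JSON. send_rows: Moves the arm, as the interface text tells. Its arguments: {"type":"object","properties":{"steps":{"type":"array","items":{"type":"array","items":{"type":"number"}}},"squeeze":{"type":"number"}},"required":["steps"]}

```bash
mkdir -p pics; python3 - <<'E'
from cell import arm, imaging
import cv2
for n in("scene","top"):
    cv2.imwrite(f"pics/{n}0.png",imaging.get_image(n)); print(n,imaging.camera_params(n))
print(arm.observe())
E
```

```text
scene {'camera_matrix': array([[508.98498687,   0.        , 322.57416973],
       [  0.        , 508.98498687, 244.09933395],
       [  0.        ,   0.        ,   1.        ]]), 'position': array([0.11389396, 0.66504137, 0.59373006]), 'orientation': array([-0.74608911,  2.4464182 , -1.31324929])}
top {'camera_matrix': array([[440.77771009,   0.        , 321.21143166],
       [  0.        , 440.77771009, 243.59164904],
       [  0.        ,   0.        ,   1.        ]]), 'position': array([0.51448762, 0.01663947, 0.90248812]), 'orientation': array([ 2.24317573, -2.18621317,  0.07475317])}
{'clock': 0.1, 'joints': array([ 1.09738992,  0.43515314,  0.02496813,  1.5739958 , -0.01158534,
        1.13404613, -0.07511701]), 'dq': array([-0.00065536, -0.0022575 , -0.00027707, -0.00260733, -0.00022737,
       -0.00071313, -0.00078156]), 'joint_efforts': array([ 2.42380564e-03, -6.69128966e+01,  9.87920836e-01, -3.15145862e+01,
       -6.04832615e-02,  3.74806754e-02,  7.57071393e-05]), 'position': array([ 0.22623518, -0.58206047,  0.19342754]), 'ee_rot': array([-1.36136596,  0.93287588, -0.93076687]), 'force': array([-1.50539346,  1.27137744, -0.20391729]), 'ft_torque': array([ 0.01581504, -0.01935794, -0.02543062]), 'width': 1.0027502395406038}
```

View pics/scene0.png

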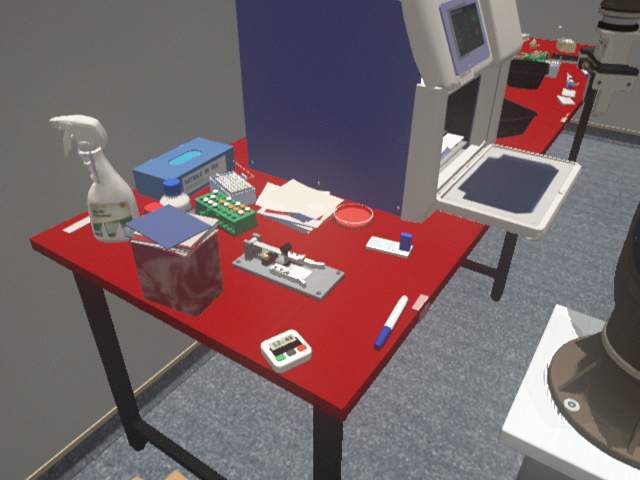

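View pics/top0.png

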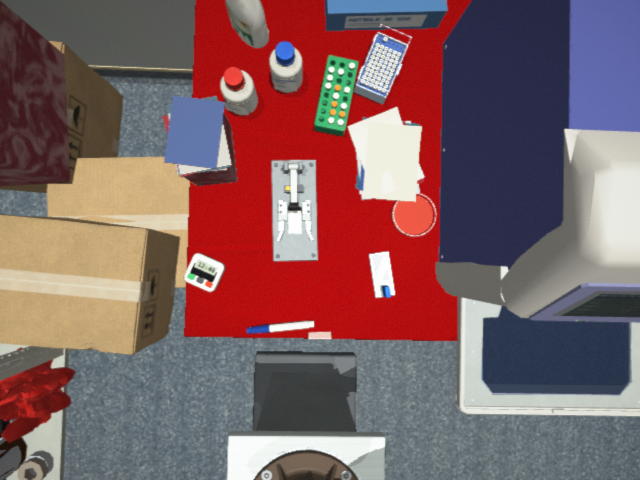

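```bash
cat > h.py <<'E'
from cell import arm, imaging
import numpy as np, cv2
from scipy.spatial.transform import Rotation as R
def cam(n):
    p=imaging.camera_params(n); return p['camera_matrix'],np.array(p['position']),R.from_rotvec(p['orientation']).as_matrix()
def onz(n,uv,z):
    K,p,M=cam(n); d=M@np.linalg.inv(K)@np.array([uv[0],uv[1],1.]); return p+d*(z-p[2])/d[2]
def proj(n,P):
    K,p,M=cam(n); q=K@(M.T@(np.asarray(P,float)-p)); return q[:2]/q[2]
def tri(uv1,uv2):
    A=[];b=[]
    for n,uv in(("scene",uv1),("top",uv2)):
        K,p,M=cam(n); d=M@np.linalg.inv(K)@np.array([*uv,1.]); d/=np.linalg.norm(d)
        Q=np.eye(3)-np.outer(d,d); A.append(Q); b.append(Q@p)
    return np.linalg.lstsq(np.vstack(A),np.hstack(b),rcond=None)[0]
def crop(src,dst,x0,y0,x1,y1,s):
    im=cv2.imread(src)[y0:y1,x0:x1]; cv2.imwrite(dst,cv2.resize(im,None,fx=s,fy=s,interpolation=cv2.INTER_CUBIC))
E
python3 - <<'E'
from h import *
crop("pics/top0.png","pics/t_stage.png",262,150,332,270,5)
crop("pics/top0.png","pics/t_car.png",350,230,420,310,7)
crop("pics/scene0.png","pics/s_stage.png",225,225,355,305,6)
crop("pics/scene0.png","pics/s_car.png",355,225,425,265,10)
E
```

```text
(no output)
```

View pics/t_stage.png

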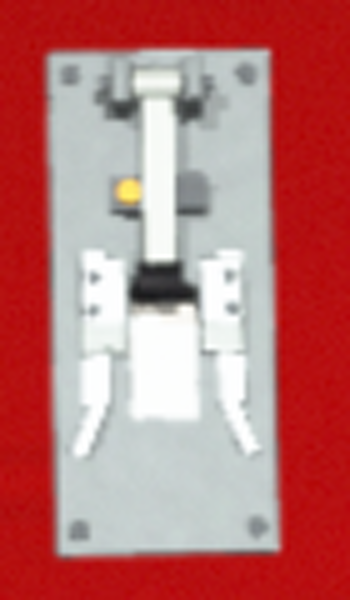

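View pics/t_car.png

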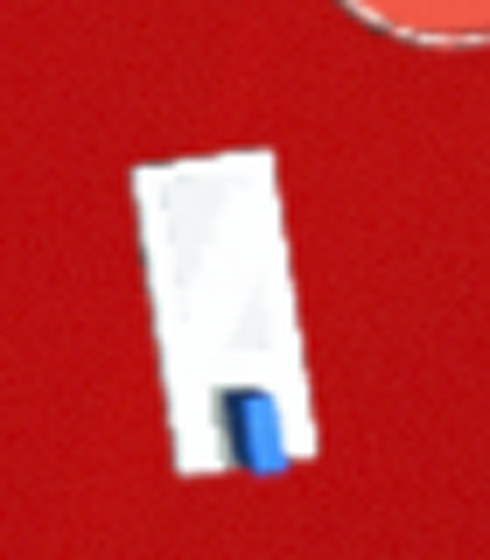

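View pics/s_stage.png

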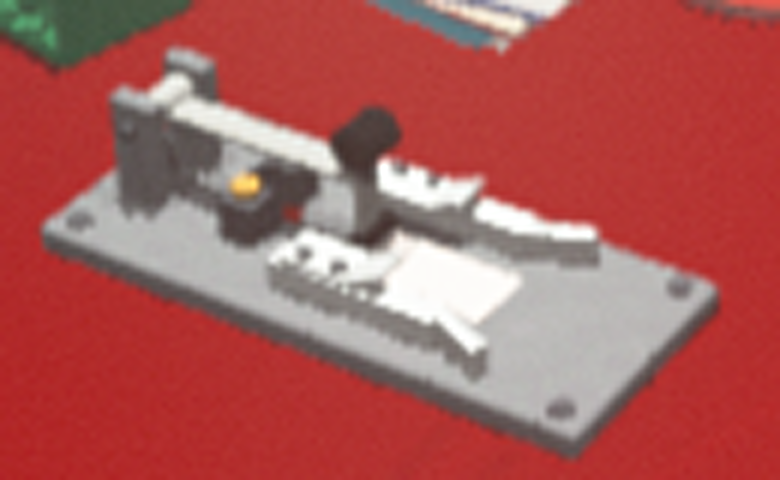

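View pics/s_car.png

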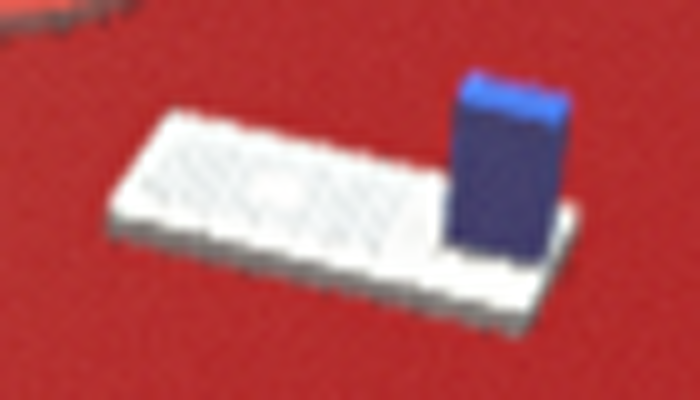

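```bash
cat > fit.py <<'E'
from h import *
from scipy.optimize import least_squares
def px(c,o,s): return (np.array(c)+.5)/s-.5+np.array(o)
def fit(obs,x0,label):
    def res(v,per=False):
        c,s=np.cos(v[2]),np.sin(v[2]); r=[]
        for n,P,uv in obs:
            W=[v[0]+c*P[0]-s*P[1],v[1]+s*P[0]+c*P[1],P[2]]
            r.append(proj(n,W)-uv)
        return np.array(r).ravel()
    o=least_squares(res,x0); print(label,o.x,np.round(o.fun.reshape(-1,2),2).tolist()); return o.x
E
python3 - <<'E'
from fit import *
T=lambda c:px(c,(262,150),5); S=lambda c:px(c,(225,225),6)
z=.01
t=[("top",(.095,.045,z),T((47,50))),("top",(.095,-.045,z),T((270,50))),("top",(-.11,-.045,z),T((280,552))),("top",(-.11,.045,z),T((57,553)))]
s=[("scene",(.095,.045,z),S((42,228))),("scene",(-.11,.045,z),S((575,442))),("scene",(-.11,-.045,z),S((718,292)))]
fit(t,[.5,.05,0],"stage top");fit(s,[.5,.05,0],"stage scene");fit(t+s,[.5,.05,0],"stage both")
T=lambda c:px(c,(350,230),7); S=lambda c:px(c,(355,225),10)
z=.008
t=[("top",(.045,.02,z),T((133,168))),("top",(.045,-.02,z),T((274,150))),("top",(-.045,-.02,z),T((317,457))),("top",(-.045,.02,z),T((180,475)))]
s=[("scene",(.045,-.02,z),S((175,110))),("scene",(.045,.02,z),S((110,208))),("scene",(-.045,.02,z),S((522,318))),("scene",(-.045,-.02,z),S((578,208)))]
fit(t,[.4,-.1,0],"car top");fit(s,[.4,-.1,0],"car scene");fit(t+s,[.4,-.1,0],"car both")
for uv in [(440,40),(440,150),(443,260),(460,410),(440,265),(500,300)]: print(uv,onz("top",uv,0)[:2],onz("top",uv,.3)[:2])
print(R.from_rotvec(arm.observe()['ee_rot']).as_matrix())
E
```

```text
stage top [0.61453976 0.03805535 0.04421505] [[0.25, 0.02], [-0.01, -0.43], [-0.11, -0.14], [-0.12, 0.53]]
stage scene [0.61294989 0.04030872 0.03432421] [[-0.46, -0.1], [-0.32, 0.29], [0.8, -0.4]]
stage both [0.61420688 0.03868856 0.0403141 ] [[0.11, 0.09], [-0.14, -0.19], [-0.64, 0.11], [-0.66, 0.61], [-0.47, -0.52], [-0.08, -0.6], [0.73, -1.26]]
car top [ 0.4806923  -0.14385758  0.16524175] [[0.5, 0.13], [-0.36, -0.03], [-0.2, -0.17], [0.06, 0.08]]
car scene [ 0.48014386 -0.14227027  0.15157786] [[-0.21, 0.12], [-0.44, -0.27], [0.25, -0.45], [0.39, 0.55]]
car both [ 0.48060124 -0.14347418  0.16106148] [[0.4, 0.11], [-0.45, 0.04], [-0.48, -0.08], [-0.22, 0.09], [-0.27, -0.12], [-0.34, -0.48], [0.46, -0.89], [0.4, 0.08]]
(440, 40) [ 0.97399013 -0.25756775] [ 0.8212449  -0.16641733]
(440, 150) [ 0.74167461 -0.2616863 ] [ 0.6661544  -0.16916682]
(443, 260) [ 0.51271379 -0.27203111] [ 0.51330343 -0.17607287]
(460, 410) [ 0.20563343 -0.31276872] [ 0.30830099 -0.20326871]
(440, 265) [ 0.50221864 -0.26593144] [ 0.50629702 -0.17200081]
(500, 300) [ 0.43268984 -0.39322285] [ 0.4598806  -0.25697874]
[[ 3.62296629e-01 -6.58887129e-04  9.32062615e-01]
 [-9.32061719e-01  1.30029895e-03  3.62297199e-01]
 [-1.45067300e-03 -9.99998938e-01 -1.43029546e-04]]
```

```bash
cat > wp.py <<'E'
from h import *
def wp(targets,yaws=None,P0=None):
    o=arm.observe(); M=R.from_rotvec(o['ee_rot']).as_matrix(); p=o['position'] if P0 is None else np.array(P0)
    a=np.degrees(np.arctan2(M[1,0],M[0,0]))
    print("t",round(o['clock'],2),"pos",o['position'].round(4),"xang",round(a,2),"F",o['force'].round(2),"w",round(o['width'],3), "down",M[:,1].round(3))
    for t in targets:
        s=(M.T@(np.array(t[:3])-p))*100
        r="" if len(t)<4 else round(-np.radians(t[3]-a),3)
        print("shift",s.round(2),"roll",r)
E
python3 - <<'E'
from wp import *
wp([(.163,-.42,.21,-68.8),(.35,-.20,.21,-78),(.42,-.02,.2,-87.5),(.6095,.0379,.15,-87.5)])
yaw=.044;o=np.array([.6145,.0381]);c,s=np.cos(yaw),np.sin(yaw)
for uv in[(150,213),(110,213),(210,213)]:
    for z in(.02,.026):
        p=onz("top",((uv[0]+.5)/5-.5+262,(uv[1]+.5)/5-.5+150),z)[:2]-o; print(z,(c*p[0]+s*p[1])*1e3,(-s*p[0]+c*p[1])*1e3)
E
```

```text
t 0.1 pos [ 0.2262 -0.5821  0.1934] xang -68.76 F [-1.51  1.27 -0.2 ] w 1.003 down [-0.001  0.001 -1.   ]
shift [-17.4   -1.63  -0.02] roll 0.001
shift [-31.13  -1.62  25.38] roll 0.161
shift [-45.37  -0.6   38.42] roll 0.327
shift [-43.89   4.4   58.18] roll 0.327
0.02 26.73672151036812 4.650837651234829
0.026 25.869199813596712 4.503358227911704
0.02 26.945551545707623 20.651394624021968
0.026 26.076610022215853 20.395128079669377
0.02 26.422906121508642 -19.39369693987298
0.026 25.557518042507297 -19.37769857307237
```

send_rows(
  steps=[
    [0.5, -4, -1, 0, 0],
    [0.5, -9, -1.6, 0, 0],
    [0.5, -14, -1.6, 0, 0],
    [0.5, -17.4, -1.6, 2, 0],
    [0.5, -20, -1.6, 7, 0.03],
    [0.5, -23, -1.6, 12, 0.07],
    [0.5, -26, -1.6, 17, 0.1],
    [0.5, -29, -1.6, 21.5, 0.13],
    [0.5, -31, -1.6, 25, 0.16],
    [0.5, -34.5, -1.6, 28.5, 0.2],
    [0.5, -38, -1.4, 32, 0.24],
    [0.5, -42, -1.2, 35.5, 0.28],
    [0.5, -45, -0.8, 38.5, 0.327],
    [0.5, -45, 0, 42, 0.327],
    [0.5, -45, 1, 46, 0.327],
    [0.5, -44.5, 2, 50, 0.327],
    [0.5, -44, 3, 54, 0.327],
    [0.5, -43.9, 4, 57, 0.327],
    [0.5, -43.9, 4.4, 58.2, 0.327],
    [0.5, -43.9, 4.4, 58.2, 0.327],
  ],
)

```text
clock: 2.6
position: [0.6094, 0.0377, 0.1495]
ee_rot: [-1.231, 1.178, -1.176]
force: [0.1, 0.4, 0.0]
width: 0.496
```

```bash
python3 - <<'E'
from wp import *
for n in("scene","top"):
    cv2.imwrite(f"pics/{n}1.png",imaging.get_image(n))
wp([(.6095,.0379,.1,-87.5)])
p=arm.observe()['position']; print(proj("top",p),proj("scene",p), arm.observe()['joints'])
crop("pics/top1.png","pics/t1.png",240,120,360,280,4)
crop("pics/scene1.png","pics/s1.png",215,160,365,305,5)
E
```

```text
t 2.7 pos [0.609  0.0371 0.1504] xang -87.5 F [-0.02 -0.25  0.1 ] w 0.502 down [-0. -0. -1.]
shift [-0.08  5.04  0.05] roll -0.0
[293.052766   200.00340568] [284.45457643 202.71098078] [ 0.15473977  0.49113632 -0.44163744  1.63736165  0.2327944   1.06602337
 -1.8817002 ]
```

View pics/t1.png

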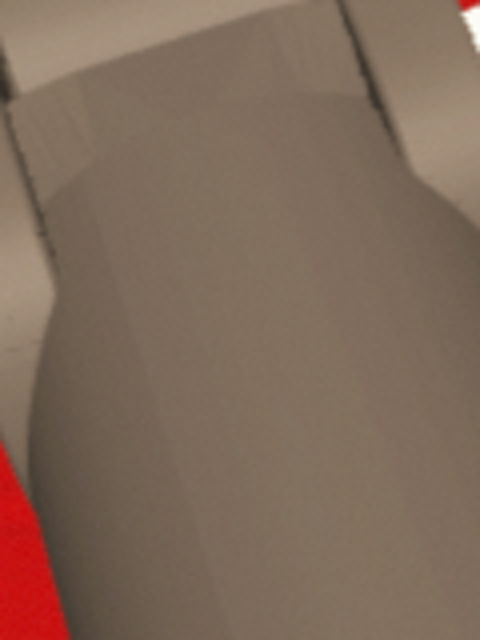

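View pics/s1.png

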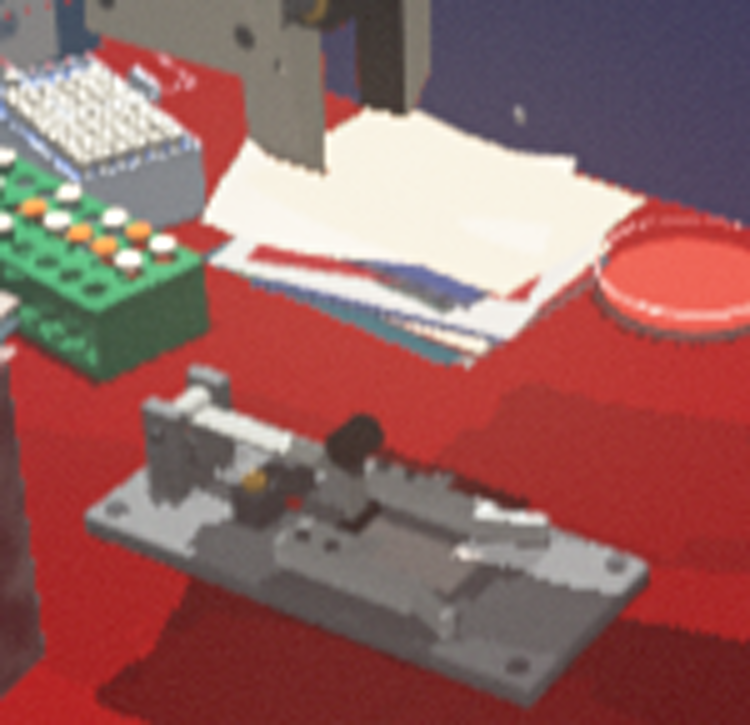

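```bash
python3 - <<'E'
from wp import *
im=cv2.imread("pics/scene1.png")
o=arm.observe();M=R.from_rotvec(o['ee_rot']).as_matrix();p=o['position']
im=cv2.resize(im[60:310,190:390],None,fx=3,fy=3)
for x in(-.042,-.023,.023,.042):
  for z in(-.0095,.0095):
    for y,c in((0,(0,255,0)),(-.02,(255,255,0))):
      u=(proj("scene",p+M@[x,y,z])-[190,60]+.5)*3; cv2.circle(im,tuple(int(v) for v in u),3,c,-1)
cv2.imwrite("pics/s1b.png",im)
E
```

```text
(no output)
```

View pics/s1b.png

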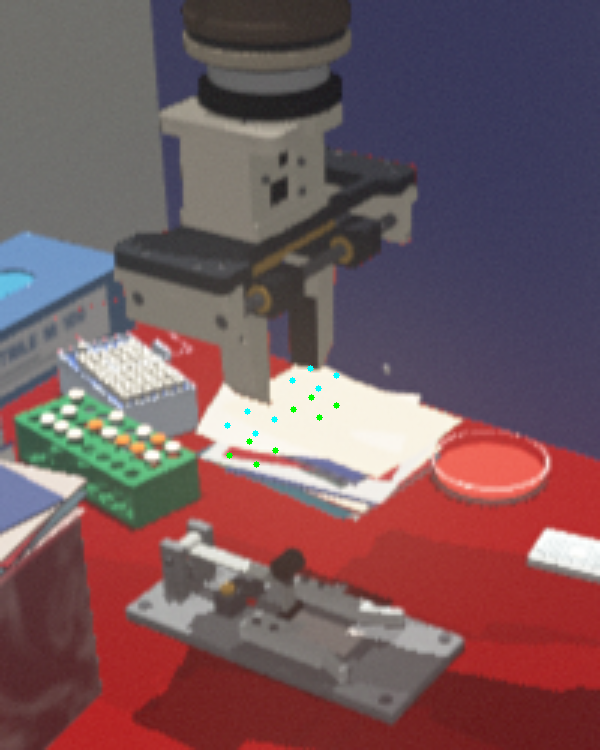

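send_rows(
  steps=[
    [0.5, 0, 2, 0, 0],
    [0.5, 0, 4, 0, 0],
    [0.5, 0, 6, 0, 0],
    [0.5, 0, 6, 0, 0],
  ],
)

```text
clock: 3.2
position: [0.6082, 0.0366, 0.0896]
ee_rot: [-1.232, 1.179, -1.177]
force: [0.3, -0.5, 0.0]
width: 0.502
```

```bash
cat > look.py <<'E'
from wp import *
def look(tag,x0=190,y0=60,x1=390,y1=310,s=3,marks=()):
    im=imaging.get_image("scene"); cv2.imwrite(f"pics/scene{tag}.png",im)
    o=arm.observe();M=R.from_rotvec(o['ee_rot']).as_matrix();p=o['position']
    im=cv2.resize(im[y0:y1,x0:x1],None,fx=s,fy=s,interpolation=cv2.INTER_CUBIC)
    g=o['width']*.046
    L=[(p+M@[x,0,z],(0,255,0)) for x in(-g,g) for z in(-.0095,.0095)]+[(m,(255,0,255)) for m in marks]
    for P,c in L:
      u=(proj("scene",P)-[x0,y0]+.5)*s; cv2.circle(im,tuple(int(v) for v in u),2,c,-1)
    cv2.imwrite(f"pics/s{tag}.png",im)
SO=np.array([.6145,.0381]);SY=.044
def st(x,y,z): # stage mm -> world
    c,s=np.cos(SY),np.sin(SY); return np.array([SO[0]+(c*x-s*y)/1e3,SO[1]+(s*x+c*y)/1e3,z/1e3])
def knob(q): return st(75-80*np.cos(q)+14*np.sin(q),0,40+80*np.sin(q)+14*np.cos(q))
E
python3 - <<'E'
from look import *
look("2",225,150,355,300,5,[knob(0),st(75,-18,50),st(75,18,50),st(-110,45,10)])
wp([tuple(knob(0)-[0,0,.01])+(-87.5,)])
E
```

```text
t 3.25 pos [0.6092 0.0369 0.0906] xang -87.52 F [ 0.38  0.26 -0.25] w 0.503 down [-0. -0. -1.]
shift [-0.1   4.66  0.04] roll -0.0
```

View pics/s2.png

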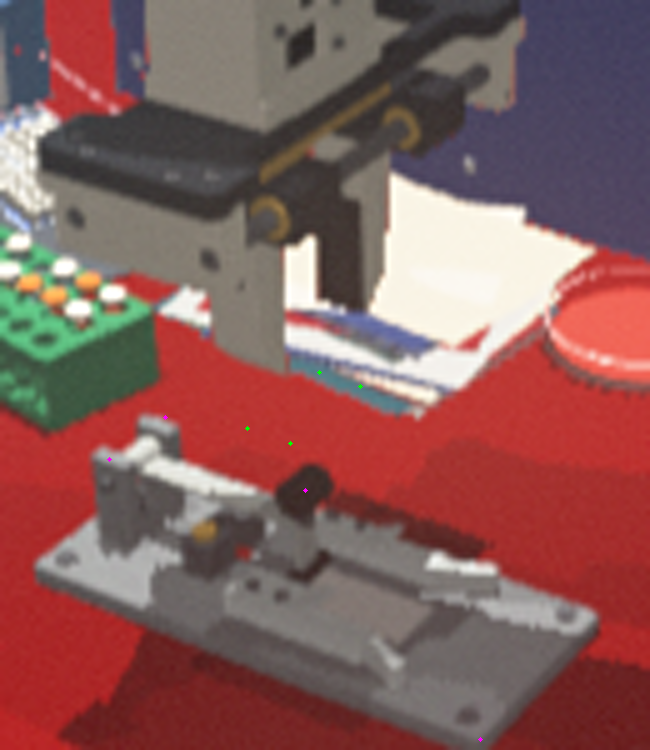

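send_rows(
  steps=[
    [0.5, -0.1, 1.5, 0, 0],
    [0.5, -0.1, 3, 0, 0],
    [0.5, -0.1, 4, 0, 0],
    [0.5, -0.1, 4.6, 0, 0],
    [0.5, -0.1, 4.6, 0, 0],
  ],
)

```text
clock: 3.88
position: [0.6096, 0.0385, 0.0436]
ee_rot: [-1.23, 1.178, -1.177]
force: [-0.4, -0.7, -0.3]
width: 0.499
```

```bash
python3 - <<'E'
from look import *
look("3",225,150,355,300,5,[])
wp([tuple(knob(0)-[0,0,.01])+(-87.5,)])
E
```

```text
t 3.92 pos [0.6099 0.0386 0.044 ] xang -87.49 F [ 0.99  0.4  -0.15] w 0.503 down [-0.  0. -1.]
shift [ 0.07  0.   -0.04] roll 0.0
```

View pics/s3.png

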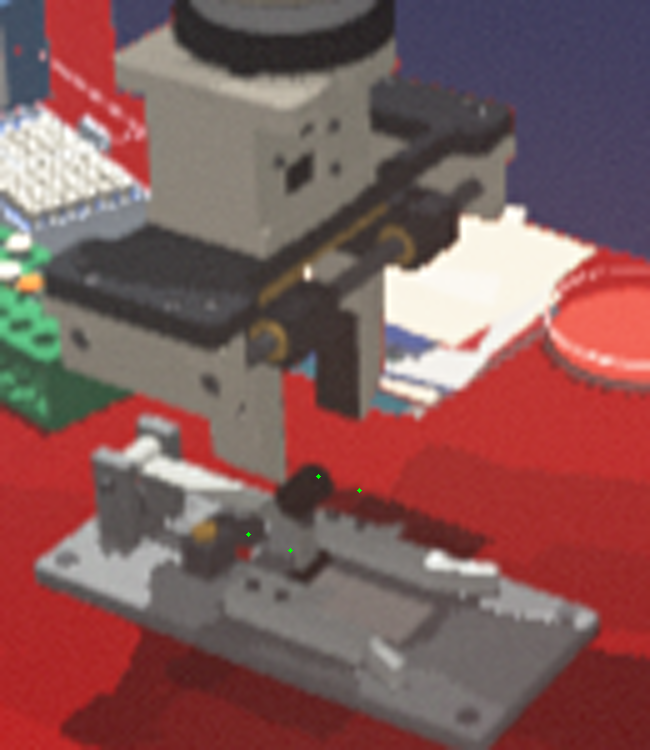

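```bash
python3 - <<'E'
from look import *
o=arm.observe();M=R.from_rotvec(o['ee_rot']).as_matrix();p=o['position']
from scipy.optimize import least_squares
f=lambda P:(proj("scene",P)-[225,150]+.5)*5
for y in(-.066,):
  for x in(-.095,.095):
    for z in(-.0375,.0375): print(x,z,f(p+M@[x,y,z]).round())
obs=[((-.095,-.066,.0375),(50,285)),((-.095,-.066,-.0375),(222,343)),((.095,-.066,-.0375),(513,130))]
r=least_squares(lambda d:np.hstack([f(p+d+M@np.array(a))-b for a,b in obs]),[0,0,0]);print(r.x,r.fun)
E
crop() { :; }
python3 -c "
from h import *
crop('pics/scene3.png','pics/s3b.png',225,150,345,250,6)"
```

```text
-0.095 -0.0375 [229. 521.]
-0.095 0.0375 [ 52. 455.]
0.095 -0.0375 [519. 282.]
0.095 0.0375 [357. 233.]
[ 0.02433897 -0.03119992  0.04520377] [-1.18857604 -0.52291009  1.49131963 -0.10703209 -0.40052149  0.70820101]
```

View pics/s3b.png

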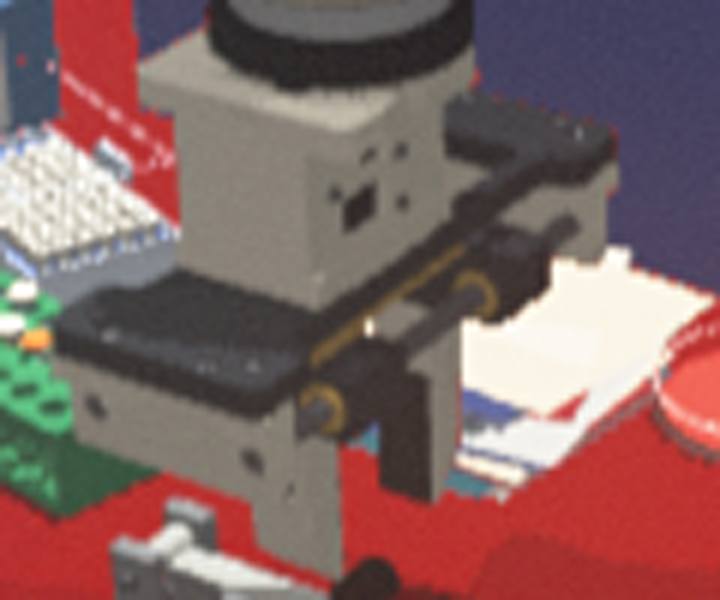

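send_rows(
  steps=[
    [0.3, 0, 0, 0, 0],
    [0.25, 0, 0, 0, 0],
    [0.2, 0, 0, 0, 0],
    [0.1, 0, 0, 0, 0],
    [0.1, 0, 0, 0, 0],
  ],
  squeeze=10,
)

```text
clock: 4.55
position: [0.6099, 0.0384, 0.0441]
ee_rot: [-1.23, 1.177, -1.177]
force: [0.1, 0.1, 0.2]
width: 0.105
```

```bash
python3 - <<'E'
from look import *
look("4",225,150,355,300,5,[])
wp([tuple(knob(0)-[0,0,.01])+(-87.5,)])
E
```

```text
t 4.6 pos [0.6098 0.0385 0.0441] xang -87.5 F [-0.44 -1.13 -0.73] w 0.107 down [-0. -0. -1.]
shift [ 0.06  0.01 -0.03] roll 0.0
```

View pics/s4.png

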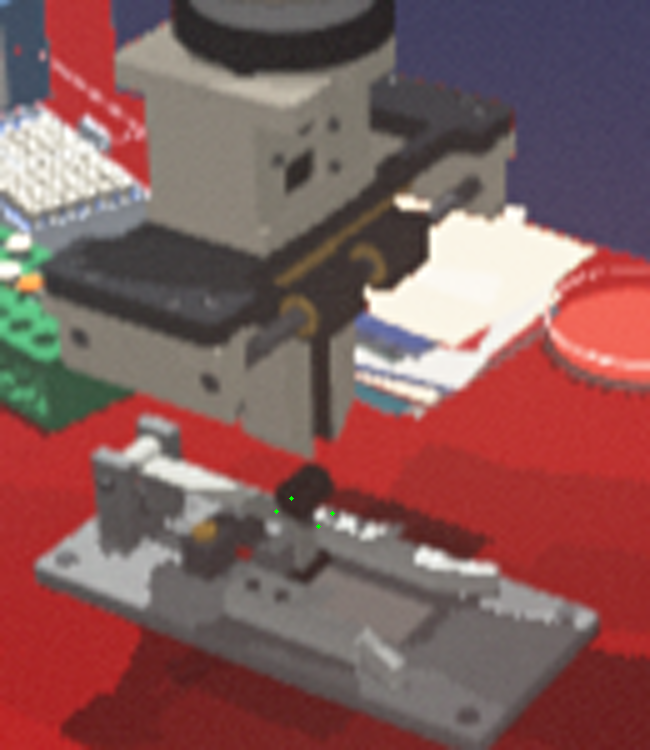

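send_rows(
  steps=[
    [0, 0, 0, -4, 0],
    [0, 1, 0, -8, 0],
    [0, 2, 0, -12, 0],
    [0, 3, 0, -16, 0],
    [0, 3, 1.5, -16, 0],
    [0, 3, 3, -16, 0],
    [0, 3, 3.6, -16, 0],
    [0, 3, 3.8, -16, 0],
    [0, 3, 3.8, -16, 0],
  ],
)

```text
clock: 5.72
position: [0.4516, 0.0018, 0.006]
ee_rot: [-1.23, 1.177, -1.176]
force: [0.0, 0.7, 0.5]
width: 0.005
```

```bash
python3 - <<'E'
from look import *
look("5",255,160,415,300,5,[arm.observe()['position']*[1,1,0]])
wp([])
E
```

```text
t 5.78 pos [0.4517 0.0018 0.0062] xang -87.48 F [-0.44 -0.89  0.05] w 0.007 down [ 0.  0. -1.]
```

View pics/s5.png

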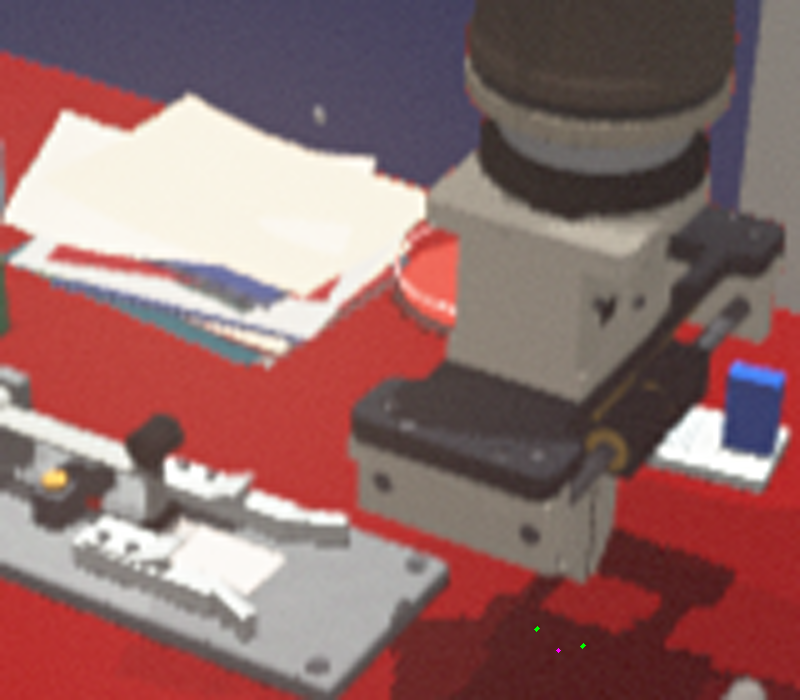

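send_rows(
  steps=[
    [0, 0, 0.3, 0, 0],
    [0, 0, 0.6, 0, 0],
    [0, 0, 0.8, 0, 0],
    [0, 0, 1.0, 0, 0],
    [0, 0, 1.0, 0, 0],
  ],
)

```text
clock: 6.4
position: [0.4512, 0.0015, -0.004]
ee_rot: [-1.23, 1.177, -1.177]
force: [0.2, -0.6, 0.2]
width: 0.007
```

send_rows(
  steps=[
    [0, 0, 0.3, 0, 0],
    [0, 0, 0.6, 0, 0],
    [0, 0, 0.9, 0, 0],
    [0, 0, 1.2, 0, 0],
    [0, 0, 1.4, 0, 0],
    [0, 0, 1.4, 0, 0],
  ],
)

```text
clock: 7.15
position: [0.4512, 0.0015, -0.018]
ee_rot: [-1.23, 1.177, -1.177]
force: [-0.5, -0.5, -0.2]
width: 0.003
```

```bash
python3 - <<'E'
from look import *
look("6",255,160,415,300,5,[arm.observe()['position']*[1,1,0]])
wp([])
E
```

```text
t 7.2 pos [ 0.4512  0.0015 -0.0179] xang -87.49 F [-0.55 -0.34 -0.62] w 0.006 down [-0. -0. -1.]
```

View pics/s6.png

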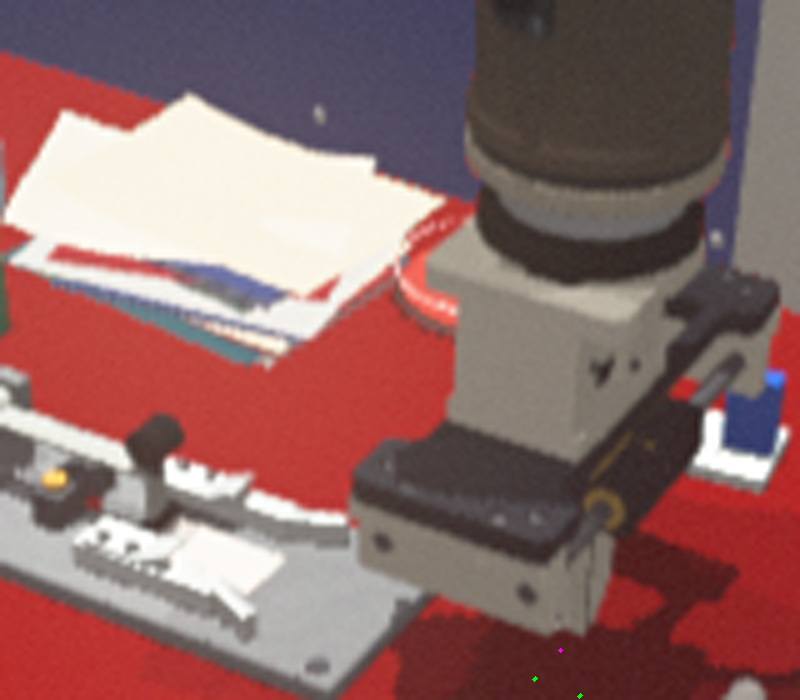

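send_rows(
  steps=[
    [0, 0, 0.2, 0, 0],
    [0, 0, 0.4, 0, 0],
    [0, 0, 0.4, 0, 0],
  ],
)

```text
clock: 7.58
position: [0.4512, 0.0015, -0.022]
ee_rot: [-1.23, 1.177, -1.177]
force: [-0.4, -0.1, -0.1]
width: 0.007
```

send_rows(
  steps=[
    [0, 0, 0.1, 0, 0],
    [0, 0, 0.3, 0, 0],
    [0, 0, 0.3, 0, 0],
  ],
)

```text
clock: 7.95
position: [0.4511, 0.0015, -0.025]
ee_rot: [-1.23, 1.177, -1.177]
force: [-0.3, 0.5, 0.7]
width: 0.007
```

send_rows(
  steps=[
    [0, 0, 0.1, 0, 0],
    [0, 0, 0.2, 0, 0],
    [0, 0, 0.2, 0, 0],
  ],
)

```text
clock: 8.32
position: [0.4513, 0.0015, -0.0269]
ee_rot: [-1.23, 1.177, -1.177]
force: [0.2, -0.3, -0.2]
width: 0.005
```

send_rows(
  steps=[
    [0, 0, 0.1, 0, 0],
    [0, 0, 0.2, 0, 0],
    [0, 0, 0.2, 0, 0],
  ],
)

```text
clock: 8.7
position: [0.4512, 0.0015, -0.029]
ee_rot: [-1.23, 1.177, -1.177]
force: [1.0, -0.6, 0.1]
width: 0.005
```

send_rows(
  steps=[
    [0, 0, 0.1, 0, 0],
    [0, 0, 0.2, 0, 0],
    [0, 0, 0.2, 0, 0],
  ],
)

```text
clock: 9.07
position: [0.4513, 0.0015, -0.031]
ee_rot: [-1.23, 1.177, -1.177]
force: [-0.9, -0.3, 0.2]
width: 0.005
```

```bash
python3 - <<'E'
from look import *
look("7",275,190,395,300,6,[arm.observe()['position']*[1,1,0]])
wp([]);print(arm.observe()['ft_torque'])
E
```

```text
t 9.12 pos [ 0.4513  0.0015 -0.0309] xang -87.5 F [0.76 1.16 0.62] w 0.002 down [-0. -0. -1.]
[ 0.02210641 -0.00805156 -0.03025886]
```

View pics/s7.png

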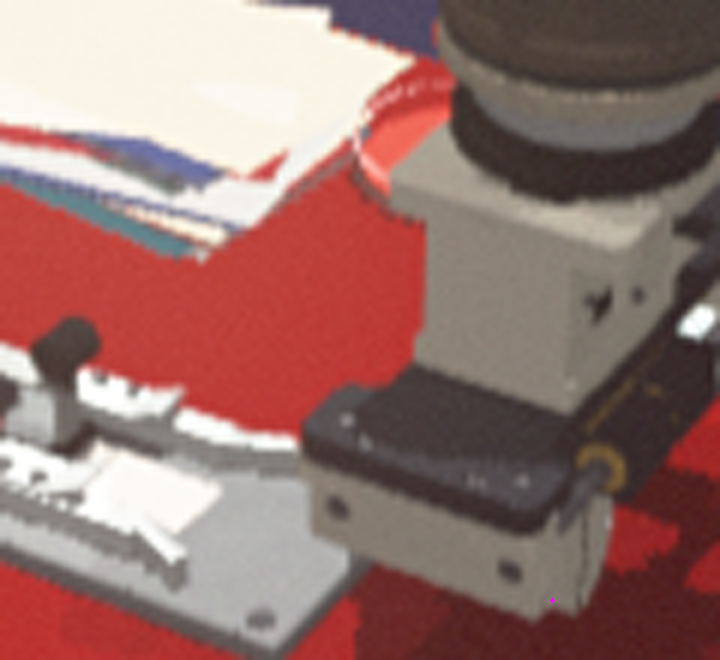

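send_rows(
  steps=[
    [0, 0, 0.1, 0, 0],
    [0, 0, 0.2, 0, 0],
    [0, 0, 0.2, 0, 0],
  ],
)

```text
clock: 9.5
position: [0.4514, 0.0015, -0.0323]
ee_rot: [-1.23, 1.176, -1.177]
force: [-3.3, -0.3, 13.5]
width: 0.006
```

send_rows(
  steps=[
    [0, 0, 0.1, 0, 0],
    [0, 0, 0.2, 0, 0],
    [0, 0, 0.2, 0, 0],
  ],
)

```text
clock: 9.88
position: [0.4515, 0.0015, -0.0326]
ee_rot: [-1.23, 1.175, -1.179]
force: [-11.7, -0.6, 48.9]
width: 0.005
```

send_rows(
  steps=[
    [0, 0, -0.4, 0, 0],
    [0, 0, -2, 0, 0],
    [0, 0, -5, 0, 0],
    [0.5, 0, -8.4, 0, 0],
    [0.5, -1, -8.4, 4, 0],
    [0.5, -2, -8.4, 8, 0],
    [0.5, -2.9, -8.4, 12, 0],
    [0.5, -2.9, -8.4, 15.8, 0],
    [0.5, -2.9, -8.4, 15.8, 0],
  ],
)

```text
clock: 11.0
position: [0.6101, 0.0376, 0.0486]
ee_rot: [-1.228, 1.177, -1.178]
force: [-1.1, -0.8, -0.5]
width: 0.501
```

```bash
sed -i "s/p=o\['position'\]$/p=o['position']+[0,0,.032]/" look.py; grep -n 032 look.py; python3 - <<'E'
from look import *
look("8",225,150,355,300,5,[])
wp([tuple(knob(0)-[0,0,.01+.032])+(-87.5,)])
E
```

```text
4:    o=arm.observe();M=R.from_rotvec(o['ee_rot']).as_matrix();p=o['position']+[0,0,.032]
t 11.05 pos [0.6081 0.0375 0.0484] xang -87.51 F [-0.45 -0.51  0.32] w 0.501 down [-0.001  0.    -1.   ]
shift [-0.03  3.64  0.15] roll -0.0
```

View pics/s8.png

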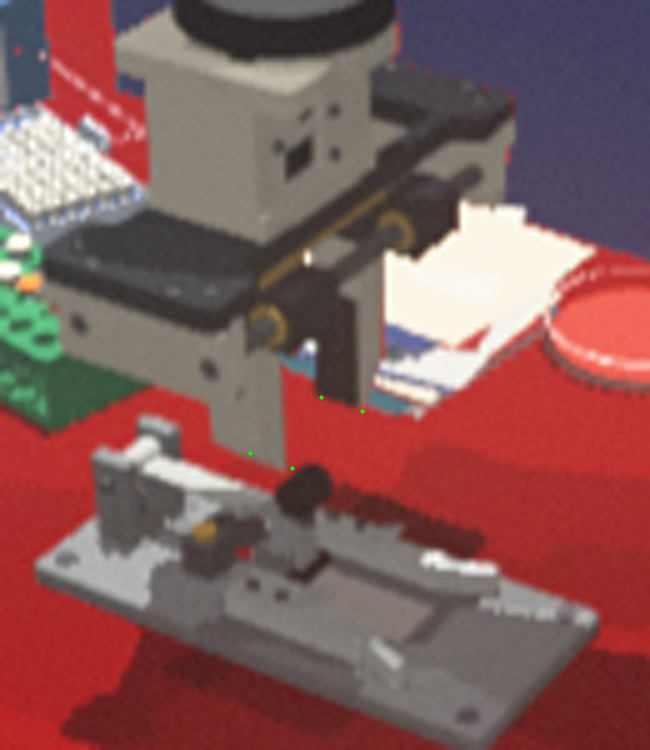

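send_rows(
  steps=[
    [0.5, 0, 1.2, 0.1, 0],
    [0.5, 0, 2.4, 0.1, 0],
    [0.5, 0, 3.3, 0.1, 0],
    [0.5, 0, 3.5, 0.1, 0],
    [0.5, 0, 3.5, 0.1, 0],
  ],
)

```text
clock: 11.68
position: [0.6088, 0.0374, 0.014]
ee_rot: [-1.23, 1.177, -1.177]
force: [0.6, -0.0, -0.4]
width: 0.503
```

send_rows(
  steps=[
    [0.3, 0, 0, 0, 0],
    [0.22, 0, 0, 0, 0],
    [0.19, 0, 0, 0, 0],
    [0.15, 0, 0, 0, 0],
    [0.1, 0, 0, 0, 0],
    [0.1, 0, 0, 0, 0],
  ],
  squeeze=8,
)

```text
clock: 12.42
position: [0.6089, 0.0379, 0.0142]
ee_rot: [-1.229, 1.177, -1.176]
force: [-1.7, 2.7, 1.4]
width: 0.194
```

```bash
python3 - <<'E'
from look import *
look("9",225,150,355,300,5,[knob(0)])
wp([tuple(knob(q)-[0,0,.01+.032])+(-87.5,) for q in (0,.2,.4,.6,.8,1,1.2,1.35)])
E
```

```text
t 12.47 pos [0.609  0.038  0.0143] xang -87.47 F [-1.01  3.06  1.57] w 0.19 down [ 0.     0.001 -1.   ]
shift [0.01 0.23 0.05] roll 0.001
shift [ 0.01 -1.33  0.49] roll 0.001
shift [ 0.01 -2.78  1.23] roll 0.001
shift [ 0.01 -4.04  2.24] roll 0.001
shift [ 0.01 -5.09  3.49] roll 0.001
shift [ 0.01 -5.86  4.91] roll 0.001
shift [ 0.01 -6.33  6.46] roll 0.001
shift [ 0.01 -6.48  7.67] roll 0.001
```

View pics/s9.png

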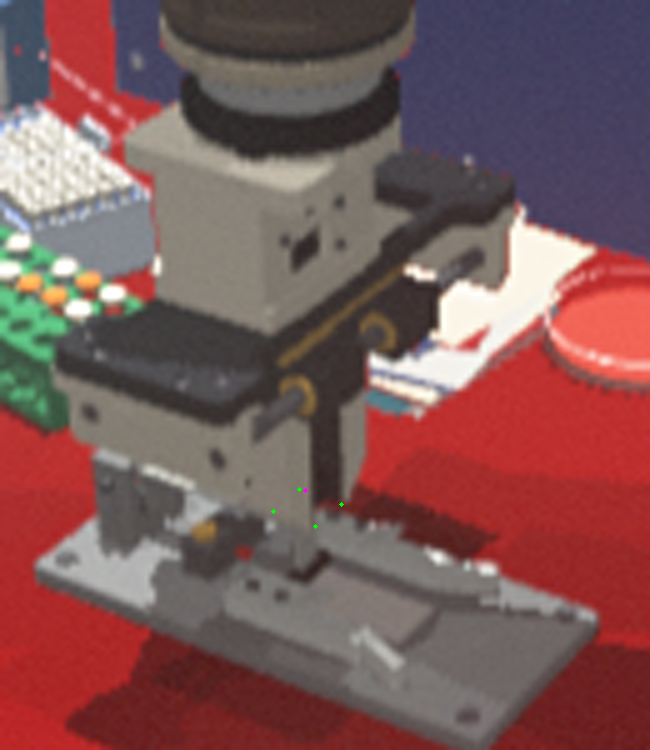

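send_rows(
  steps=[
    [0.1, 0, -0.8, 0.2, 0],
    [0.1, 0, -1.56, 0.44, 0],
    [0.1, 0, -2.3, 0.77, 0],
    [0.1, 0, -3.0, 1.18, 0],
    [0.1, 0, -3.66, 1.65, 0],
    [0.1, 0, -4.27, 2.19, 0],
    [0.1, 0, -4.82, 2.78, 0],
    [0.1, 0, -5.32, 3.44, 0],
    [0.1, 0, -5.74, 4.12, 0],
    [0.1, 0, -6.09, 4.86, 0],
    [0.1, 0, -6.37, 5.62, 0],
    [0.1, 0, -6.56, 6.41, 0],
    [0.1, 0, -6.68, 7.21, 0],
    [0.1, 0, -6.71, 7.7, 0],
    [0.1, 0, -6.71, 7.7, 0],
  ],
)

```text
clock: 14.35
position: [0.6875, 0.0416, 0.0824]
ee_rot: [-1.227, 1.175, -1.177]
force: [0.7, 4.4, 1.6]
width: 0.196
```

```bash
python3 - <<'E'
from look import *
look("10",225,120,355,300,4,[knob(1.37)])
wp([])
E
```

```text
t 14.4 pos [0.6874 0.0416 0.0824] xang -87.49 F [1.83 5.21 1.26] w 0.197 down [ 0.003  0.001 -1.   ]
```

View pics/s10.png

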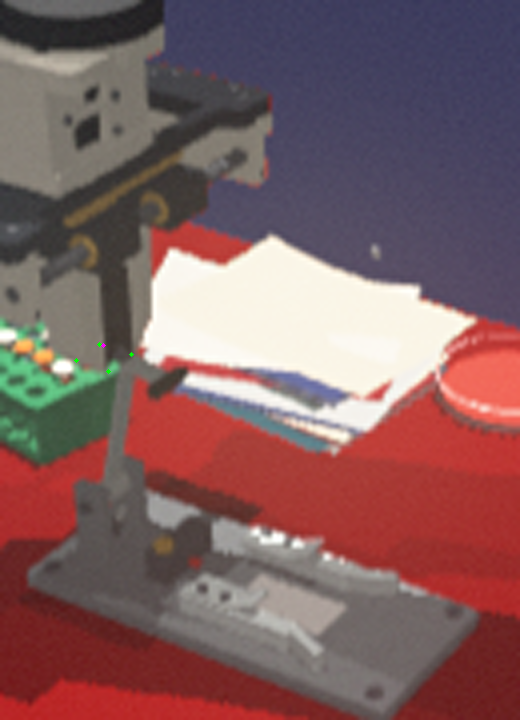

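send_rows(
  steps=[
    [0.25, 0, 0, 0, 0],
    [0.35, 0, 0, 0, 0],
    [0.45, 0, 0, 0, 0],
    [0.5, 0, -1, 0, 0],
    [0.5, 0, -3, 0, 0],
    [0.5, 0, -5, 0, 0],
  ],
)

```text
clock: 15.15
position: [0.6862, 0.0409, 0.1334]
ee_rot: [-1.229, 1.176, -1.177]
force: [-0.7, 0.6, 0.2]
width: 0.499
```

```bash
python3 - <<'E'
from look import *
look("11",225,120,355,300,4,[knob(1.4)])
wp([(.4481,-.149,.07,-80.7),(.4481,-.149,-.006,-80.7)])
E
```

```text
t 15.2 pos [0.6878 0.0414 0.1366] xang -87.5 F [0.93 0.08 2.27] w 0.498 down [ 0.005  0.001 -1.   ]
shift [ 17.98   6.51 -24.82] roll -0.119
shift [ 17.98  14.11 -24.86] roll -0.119
```

View pics/s11.png

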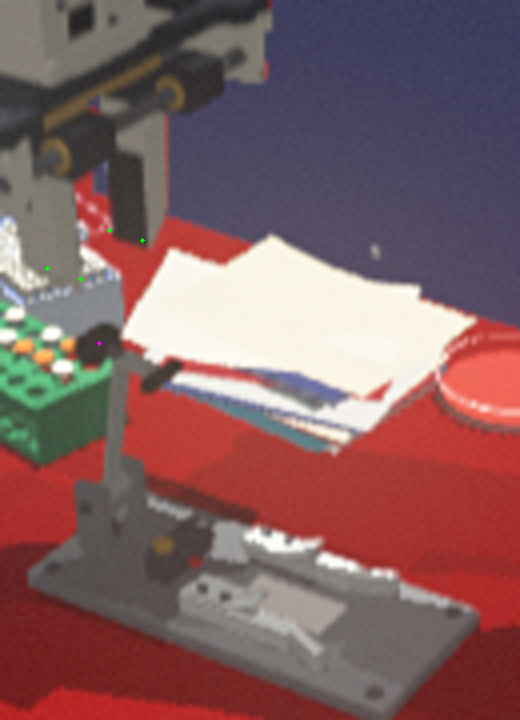

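send_rows(
  steps=[
    [0.5, 2, 0, -3, 0],
    [0.5, 5, 0.5, -7, -0.02],
    [0.5, 8, 1, -11, -0.05],
    [0.5, 11, 2, -15, -0.08],
    [0.5, 14, 3, -19, -0.1],
    [0.5, 17, 4.5, -23, -0.119],
    [0.5, 18, 6.2, -24.8, -0.119],
    [0.5, 18, 6.5, -24.8, -0.119],
    [0.5, 18, 6.5, -24.8, -0.119],
  ],
)

```text
clock: 16.32
position: [0.4475, -0.1492, 0.067]
ee_rot: [-1.281, 1.086, -1.089]
force: [1.0, 0.3, 0.0]
width: 0.501
```

```bash
python3 - <<'E'
from look import *
c,s=np.cos(.163),np.sin(.163)
tab=lambda x,y,z:np.array([.4807+(c*x-s*y)/1e3,-.1436+(s*x+c*y)/1e3,z/1e3])
look("12",320,130,450,270,5,[tab(-44,5,44),tab(-44,-5,44),tab(-22,5,44)])
im=imaging.get_image("top"); cv2.imwrite("pics/top12.png",im)
wp([(.4481,-.149,-.006,-80.7)])
E
```

```text
t 16.43 pos [ 0.4478 -0.149   0.0671] xang -80.59 F [ 1.13 -0.01  0.19] w 0.5 down [ 0.002  0.    -1.   ]
shift [0.   7.31 0.02] roll 0.002
```

View pics/s12.png

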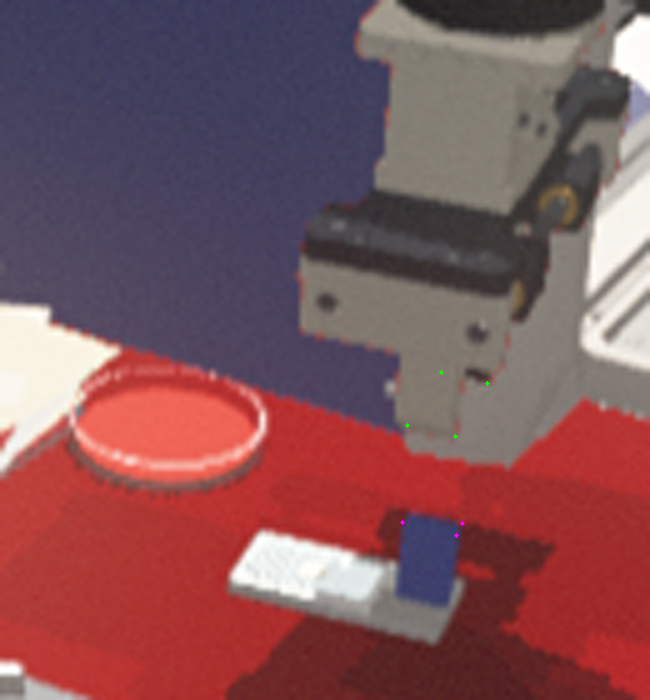

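View pics/top12.png

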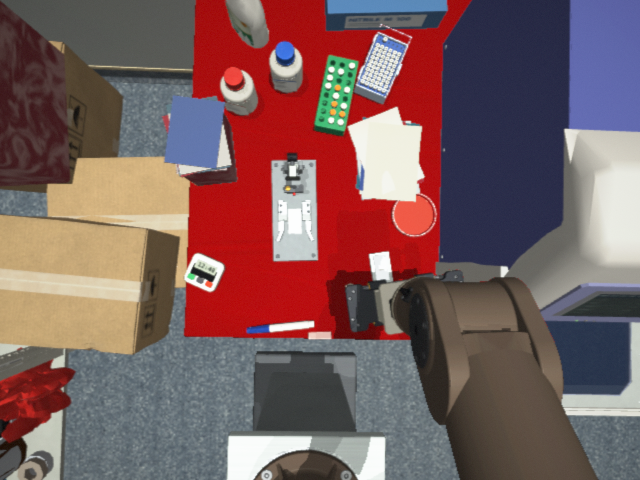

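send_rows(
  steps=[
    [0.5, 0, 2, 0, 0],
    [0.5, 0, 4, 0, 0],
    [0.5, 0, 5.5, 0, 0],
    [0.5, 0, 6.5, 0, 0],
    [0.5, 0, 7.2, 0, 0],
    [0.5, 0, 7.2, 0, 0],
  ],
)

```text
clock: 17.18
position: [0.4459, -0.1498, -0.006]
ee_rot: [-1.282, 1.089, -1.088]
force: [-0.1, -0.2, 0.2]
width: 0.499
```

```bash
python3 - <<'E'
from look import *
look("13",320,130,450,270,5)
wp([(.4481,-.149,-.006,-80.7)])
E
```

```text
t 17.23 pos [ 0.446  -0.1498 -0.0057] xang -80.67 F [-0.21  0.11  0.67] w 0.501 down [ 0. -0. -1.]
shift [-0.05  0.03  0.22] roll 0.0
```

View pics/s13.png

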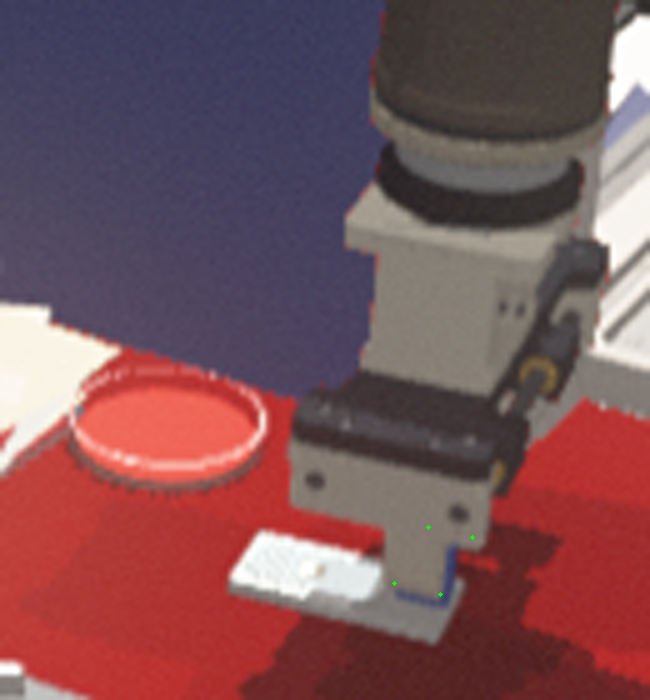

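```bash
python3 - <<'E'
from look import *
c,s=np.cos(.163),np.sin(.163)
tab=lambda x,y,z:np.array([.4807+(c*x-s*y)/1e3,-.1436+(s*x+c*y)/1e3,z/1e3])
f=lambda P:(proj("scene",P)-[320,130]+.5)*5
print(f(tab(-33,0,26)),f(tab(-44,5,8)),f(tab(-22,5,8)),f(tab(-45,20,8)))
p=arm.observe()['position']+[0,0,.032];print(f(p))
E
```

```text
[428.56081754 560.38888034] [446.75369604 609.72461632] [394.78733482 596.84999946] [438.62055282 629.45937764]
[434.27451603 560.30642464]
```

send_rows(
  steps=[
    [0.4, 0, 0, 0.2, 0],
    [0.25, 0, 0, 0.2, 0],
    [0.15, 0, 0, 0.2, 0],
    [0.05, 0, 0, 0.2, 0],
    [0.05, 0, 0, 0.2, 0],
    [0.05, 0, 0, 0.2, 0],
  ],
  squeeze=25,
)

```text
clock: 17.98
position: [0.4479, -0.1496, -0.0057]
ee_rot: [-1.282, 1.089, -1.089]
force: [-1.7, -0.3, 1.8]
width: 0.108
```

```bash
python3 - <<'E'
from look import *
wp([(.4479,-.1496,.04,-87.45),(.4566,.0311,.04,-87.45),(.4566,.0311,.0055,-87.45)])
E
```

```text
t 17.98 pos [ 0.4479 -0.1496 -0.0057] xang -80.68 F [-1.68 -0.35  1.79] w 0.108 down [-0. -0. -1.]
shift [ 0.   -4.57  0.  ] roll 0.118
shift [-17.69  -4.57   3.79] roll 0.118
shift [-17.69  -1.12   3.79] roll 0.118
```

send_rows(
  steps=[
    [0.05, 0, -0.5, 0, 0],
    [0.05, 0, -2, 0, 0],
    [0.05, 0, -3.5, 0, 0],
    [0.05, -2, -4.5, 0.4, 0.02],
    [0.05, -5, -4.5, 1, 0.04],
    [0.05, -8, -4.5, 1.7, 0.06],
    [0.05, -11, -4.5, 2.4, 0.08],
    [0.05, -14, -4.5, 3, 0.1],
    [0.05, -16.5, -4.5, 3.5, 0.118],
    [0.05, -17.7, -4.5, 3.8, 0.118],
    [0.05, -17.7, -4.5, 3.8, 0.118],
    [0.05, -17.7, -4.5, 3.8, 0.118],
  ],
)

```text
clock: 19.48
position: [0.4567, 0.03, 0.0393]
ee_rot: [-1.23, 1.177, -1.177]
force: [-0.8, -0.7, -0.6]
width: 0.11
```

```bash
python3 - <<'E'
from look import *
o=arm.observe();M=R.from_rotvec(o['ee_rot']).as_matrix()
cor=[o['position']+np.array([0,0,.032])+M@np.array([-y/1e3,(26-z)/1e3,(x+33)/1e3]) for x,y,z in((45,20,8),(-45,20,8),(45,-20,8),(45,20,0))]
look("14",240,130,400,300,4,cor)
cv2.imwrite("pics/top14.png",imaging.get_image("top"))
wp([(.4566,.0311,.0055,-87.45)])
crop("pics/top14.png","pics/t14.png",250,150,370,310,4)
print([proj("top",c) for c in cor])
E
```

```text
t 19.57 pos [0.4566 0.03   0.0392] xang -87.53 F [ 0.47 -0.48 -1.6 ] w 0.103 down [-0.    -0.001 -1.   ]
shift [-0.11  3.37  0.  ] roll -0.001
[array([284.69600905, 245.15364903]), array([285.45915378, 292.08612074]), array([305.51449869, 244.78939287]), array([284.87513848, 245.25226324])]
```

View pics/s14.png

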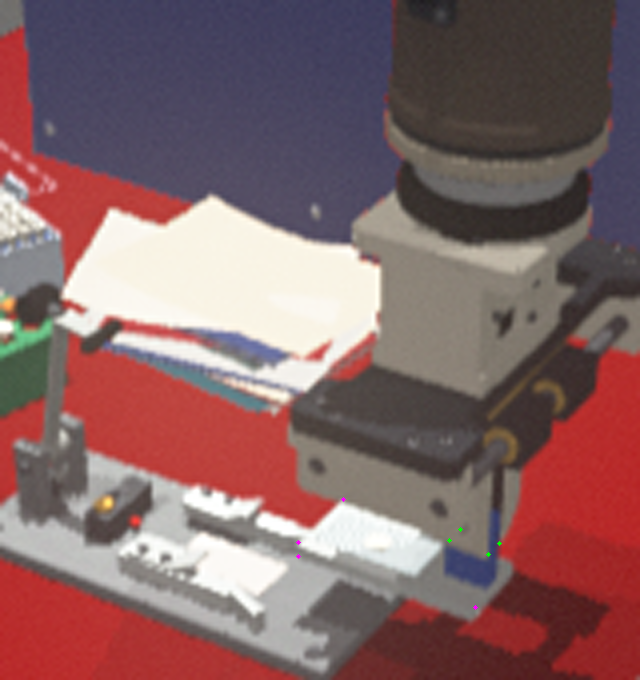

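View pics/t14.png

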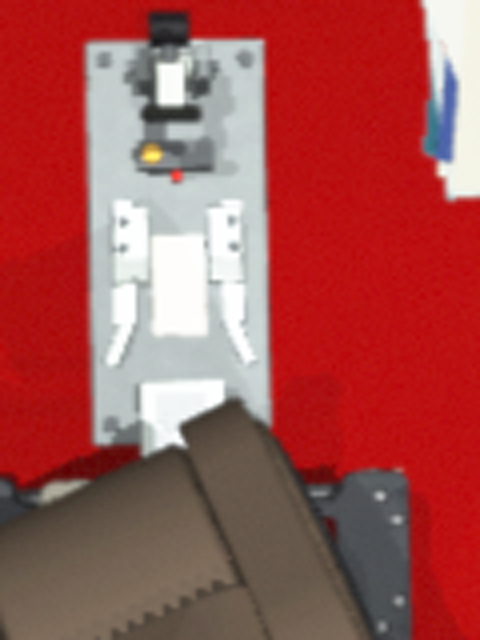

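```bash
python3 - <<'E'
from look import *
crop("pics/top14.png","pics/t14b.png",270,205,320,265,10)
for u in((140,382),(224,382)):
    P=onz("top",((u[0]+.5)/4-.5+250,(u[1]+.5)/4-.5+150),.0529); d=P[:2]-SO; c,s=np.cos(SY),np.sin(SY)
    print(P,(c*d[0]+s*d[1])*1e3,(-s*d[0]+c*d[1])*1e3)
E
```

```text
[0.5337667  0.05352977 0.0529    ] -79.9764736203506 18.965957609154955
[0.53482107 0.01318193 0.0529    ] -80.69785664974552 -21.389213991973794
```

View pics/t14b.png

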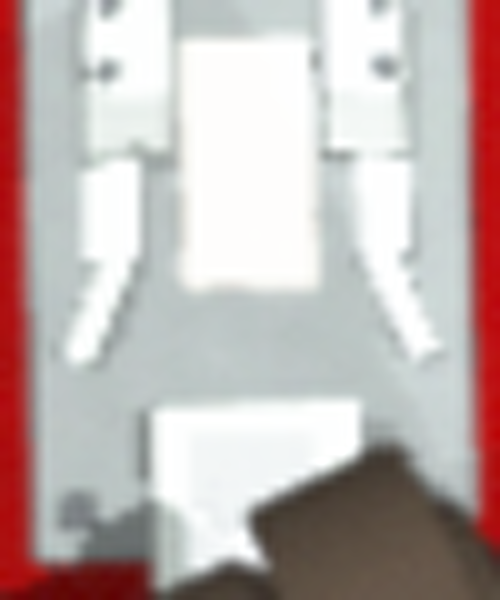

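send_rows(
  steps=[
    [0.05, -0.1, 1, 0, 0],
    [0.05, -0.1, 2, 0, 0],
    [0.05, -0.1, 2.7, 0, 0],
    [0.05, -0.1, 3.1, 0, 0],
    [0.05, -0.1, 3.3, 0, 0],
    [0.05, -0.1, 3.3, 0, 0],
  ],
)

```text
clock: 20.32
position: [0.4567, 0.0323, 0.0062]
ee_rot: [-1.23, 1.176, -1.176]
force: [-0.3, -0.4, -1.0]
width: 0.108
```

```bash
python3 - <<'E'
from look import *
look("15",240,130,400,300,4)
cv2.imwrite("pics/top15.png",imaging.get_image("top"))
wp([])
o=arm.observe()['position']; d=o[:2]-SO; c,s=np.cos(SY),np.sin(SY)
print((c*d[0]+s*d[1])*1e3,(-s*d[0]+c*d[1])*1e3)
crop("pics/top15.png","pics/t15.png",270,205,320,265,10)
E
```

```text
t 20.43 pos [0.4569 0.0323 0.0064] xang -87.44 F [ 0.29 -0.12 -1.45] w 0.108 down [ 0.  0. -1.]
-157.75156585510467 1.160839145925488
```

View pics/s15.png

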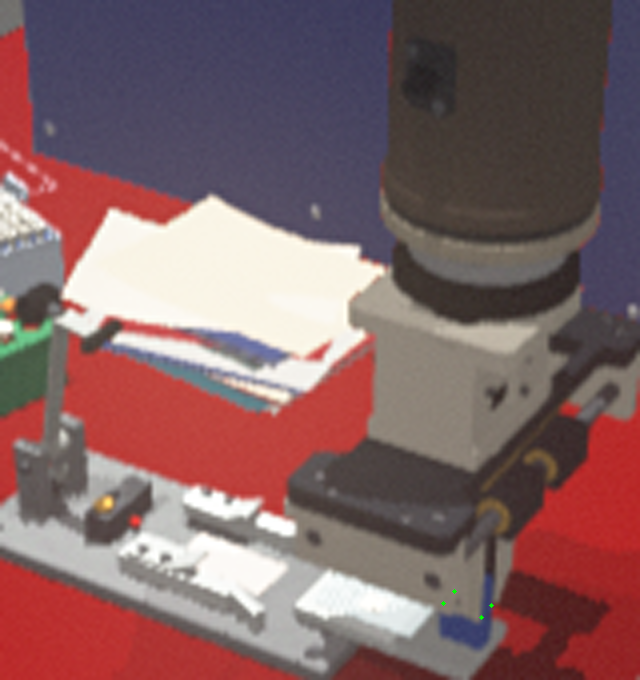

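View pics/t15.png

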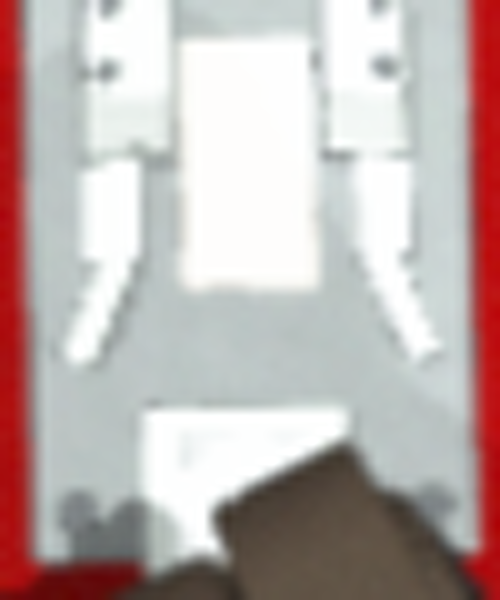

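send_rows(
  steps=[
    [0.05, 0.05, 0.05, 0, 0],
    [0.05, 0.1, 0.1, 0.2, 0],
    [0.05, 0.1, 0.1, 0.5, 0],
    [0.05, 0.1, 0.1, 0.8, 0],
    [0.05, 0.1, 0.1, 1.1, 0],
    [0.05, 0.1, 0.1, 1.4, 0],
    [0.05, 0.1, 0.1, 1.7, 0],
    [0.05, 0.1, 0.1, 2.0, 0],
    [0.05, 0.1, 0.1, 2.0, 0],
  ],
)

```text
clock: 21.55
position: [0.477, 0.0322, 0.0052]
ee_rot: [-1.23, 1.176, -1.176]
force: [-0.1, 0.6, -1.5]
width: 0.108
```

```bash
cat > chk.py <<'E'
from look import *
import sys
t=sys.argv[1]
cv2.imwrite(f"pics/top{t}.png",imaging.get_image("top"))
wp([])
o=arm.observe()['position']; d=o[:2]-SO; c,s=np.cos(SY),np.sin(SY)
print("tab stage",(c*d[0]+s*d[1])*1e3,(-s*d[0]+c*d[1])*1e3,"underside",(o[2]+.0057)*1e3)
crop(f"pics/top{t}.png",f"pics/t{t}.png",270,180,320,260,9)
E
python3 chk.py 16
```

```text
t 21.6 pos [0.4767 0.0322 0.0052] xang -87.44 F [-0.79  0.51 -1.04] w 0.107 down [-0. -0. -1.]
tab stage -137.88927885568845 0.1512830630308942 underside 10.894055272589245
```

View pics/t16.png

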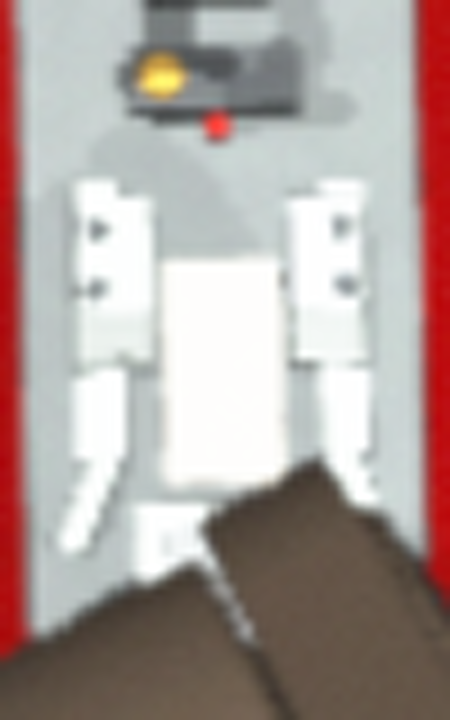

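send_rows(
  steps=[
    [0.05, 0, 0, 0.3, 0],
    [0.05, 0, 0, 0.65, 0],
    [0.05, 0, 0, 1.0, 0],
    [0.05, 0, 0, 1.35, 0],
    [0.05, 0, 0, 1.7, 0],
    [0.05, 0, 0, 2.05, 0],
    [0.05, 0, 0, 2.4, 0],
    [0.05, 0, 0, 2.7, 0],
    [0.05, 0, 0, 2.7, 0],
  ],
)

```text
clock: 22.72
position: [0.5039, 0.0334, 0.0052]
ee_rot: [-1.23, 1.176, -1.176]
force: [-1.0, 0.1, -1.1]
width: 0.106
```

```bash
python3 chk.py 17;  python3 - <<'E'
from look import *
look("17",235,170,365,300,6)
E
```

```text
t 22.77 pos [0.5037 0.0334 0.0052] xang -87.44 F [-0.08  0.01 -1.72] w 0.107 down [-0. -0. -1.]
tab stage -110.94276341994575 0.15040603828401622 underside 10.871909674667304
```

View pics/t17.png

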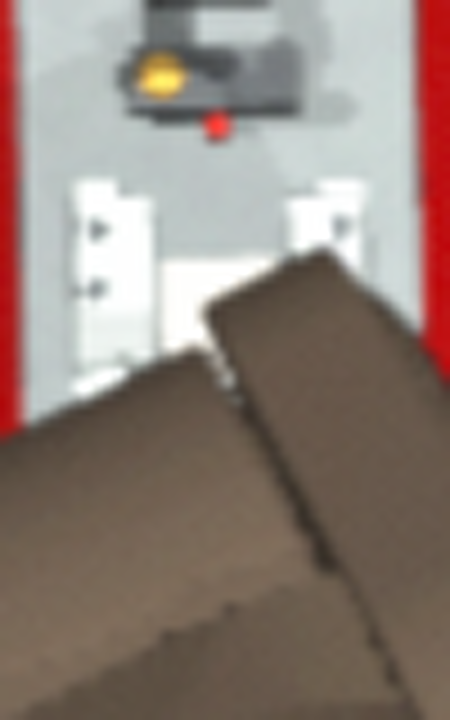

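View pics/s17.png

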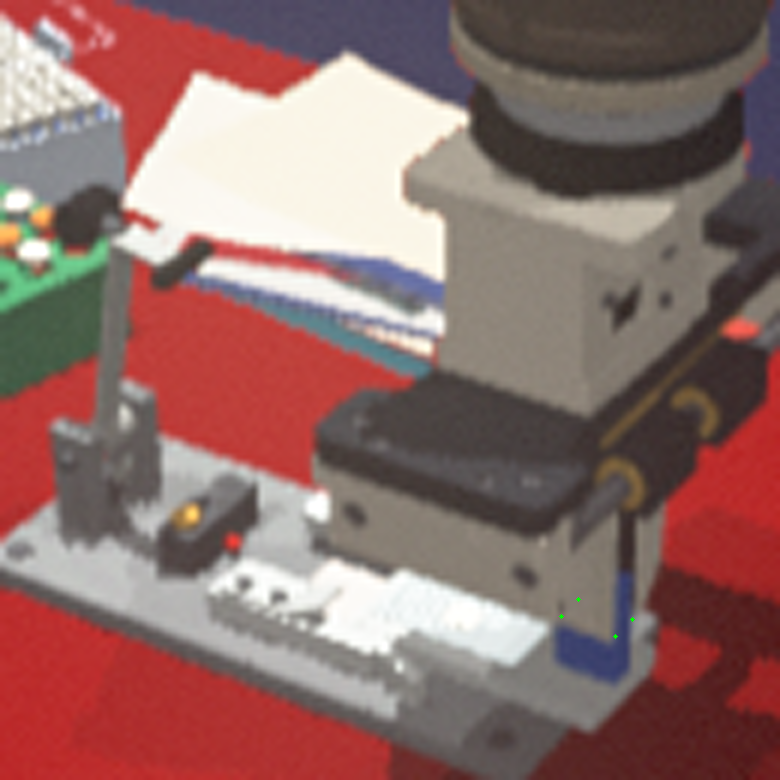

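send_rows(
  steps=[
    [0.05, 0, 0, 0.3, 0],
    [0.05, 0, 0, 0.6, 0],
    [0.05, 0, 0, 0.9, 0],
    [0.05, 0, 0, 1.2, 0],
    [0.05, 0, 0, 1.5, 0],
    [0.05, 0, 0, 1.8, 0],
    [0.05, 0, 0, 1.8, 0],
  ],
)

```text
clock: 23.7
position: [0.5219, 0.0342, 0.0052]
ee_rot: [-1.23, 1.176, -1.176]
force: [-0.5, 0.1, -1.3]
width: 0.11
```

send_rows(
  steps=[
    [0.05, 0, 0, 0.3, 0],
    [0.05, 0, 0, 0.6, 0],
    [0.05, 0, 0, 0.9, 0],
    [0.05, 0, 0, 1.2, 0],
    [0.05, 0, 0, 1.5, 0],
    [0.05, 0, 0, 1.8, 0],
    [0.05, 0, 0, 1.8, 0],
  ],
)

```text
clock: 24.58
position: [0.5399, 0.035, 0.0052]
ee_rot: [-1.23, 1.176, -1.176]
force: [-0.2, 0.6, -1.6]
width: 0.108
```

```bash
python3 chk.py 18;  python3 - <<'E'
from look import *
look("18",235,170,365,300,6)
E
```

```text
t 24.62 pos [0.5397 0.035  0.0052] xang -87.44 F [-0.21  0.22 -0.83] w 0.106 down [-0.  0. -1.]
tab stage -74.91339650678361 0.20198650563337883 underside 10.87677629952009
```

View pics/s18.png

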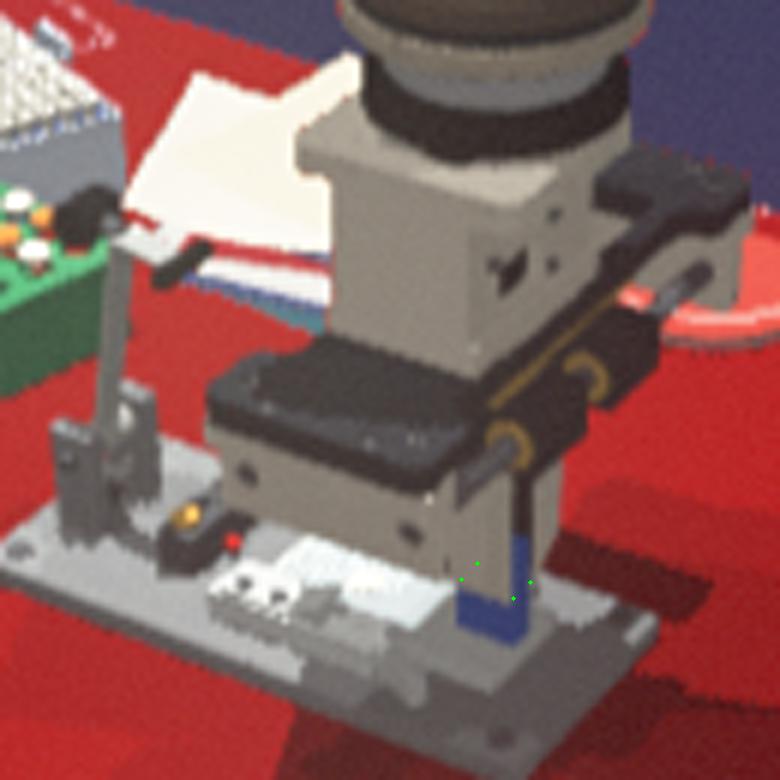

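```bash
python3 - <<'E'
from look import *
c,s=np.cos(SY),np.sin(SY)
def S(P): d=P[:2]-SO; return (c*d[0]+s*d[1])*1e3,(-s*d[0]+c*d[1])*1e3,P[2]*1e3
top=(217.5/9-.5+270,127.5/9-.5+180); sc=(233.5/6-.5+235,542.5/6-.5+170)
print(S(tri(sc,top)),S(onz("top",top,.014)),S(onz("scene",sc,.014)))
print("face edge",S(onz("top",(200.5/9-.5+270,120/9-.5+180),.02)))
E
```

```text
(np.float64(24.690986312093578), np.float64(0.7944755002050109), np.float64(14.601030394572014)) (np.float64(24.578142891903262), np.float64(0.6838196904620667), np.float64(14.000000000000012)) (np.float64(25.426307881062872), np.float64(0.21130692916787813), np.float64(14.000000000000012))
face edge (np.float64(25.457644712420425), np.float64(4.316682515843919), np.float64(20.000000000000018))
```

send_rows(
  steps=[
    [0.05, 0, 0.03, 0, 0],
    [0.05, 0, 0.06, 0, 0],
    [0.05, 0, 0.06, 0.2, 0],
    [0.05, 0, 0.06, 0.4, 0],
    [0.05, 0, 0.06, 0.4, 0],
  ],
  squeeze=7,
)

```text
clock: 25.3
position: [0.5439, 0.0352, 0.0046]
ee_rot: [-1.23, 1.176, -1.176]
force: [0.6, 0.2, -2.5]
width: 0.11
```

send_rows(
  steps=[
    [0.05, 0, 0, 0.2, 0],
    [0.05, 0, 0, 0.4, 0],
    [0.05, 0, 0, 0.6, 0],
    [0.05, 0, 0, 0.6, 0],
  ],
)

```text
clock: 25.8
position: [0.5499, 0.0355, 0.0046]
ee_rot: [-1.23, 1.176, -1.176]
force: [0.0, -0.6, -1.3]
width: 0.108
```

send_rows(
  steps=[
    [0.05, 0, 0, 0.2, 0],
    [0.05, 0, 0, 0.4, 0],
    [0.05, 0, 0, 0.6, 0],
    [0.05, 0, 0, 0.6, 0],
  ],
)

```text
clock: 26.3
position: [0.5558, 0.0357, 0.0046]
ee_rot: [-1.23, 1.176, -1.176]
force: [-0.4, 0.1, -1.6]
width: 0.111
```

```bash
python3 chk.py 19;  python3 - <<'E'
from look import *
look("19",235,200,325,290,8)
E
```

```text
t 26.35 pos [0.5556 0.0357 0.0046] xang -87.44 F [-0.49 -0.64 -0.89] w 0.111 down [-0.  0. -1.]
tab stage -58.91467865032028 0.21794168342688336 underside 10.260268492302608
```

View pics/s19.png

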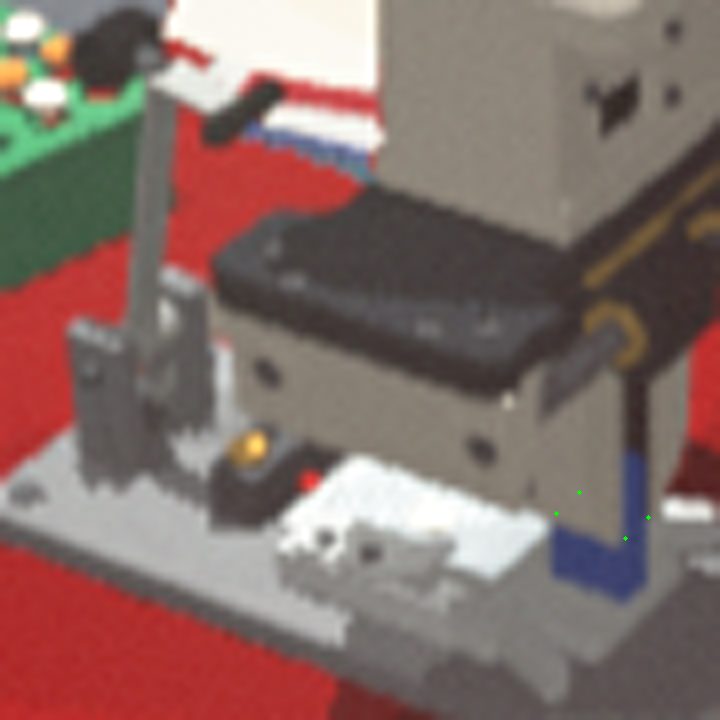

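send_rows(
  steps=[
    [0.05, 0, 0, 0.15, 0],
    [0.05, 0, 0, 0.3, 0],
    [0.05, 0, 0, 0.4, 0],
    [0.05, 0, 0, 0.4, 0],
  ],
)

```text
clock: 26.9
position: [0.5597, 0.0359, 0.0046]
ee_rot: [-1.23, 1.176, -1.176]
force: [-1.0, -0.3, -1.8]
width: 0.11
```

send_rows(
  steps=[
    [0.05, 0, 0, 0.05, 0],
    [0.05, 0, 0, 0.1, 0],
    [0.05, 0, 0, 0.1, 0],
  ],
)

```text
clock: 27.28
position: [0.5606, 0.0359, 0.0046]
ee_rot: [-1.23, 1.176, -1.176]
force: [-0.1, 1.1, -1.4]
width: 0.108
```

```bash
python3 chk.py 20;  python3 - <<'E'
from look import *
look("20",235,200,325,290,8)
E
```

```text
t 27.32 pos [0.5606 0.0359 0.0046] xang -87.44 F [ 0.02  0.25 -1.16] w 0.112 down [ 0. -0. -1.]
tab stage -53.92909156057054 0.1900362324372667 underside 10.330866576239199
```

View pics/s20.png

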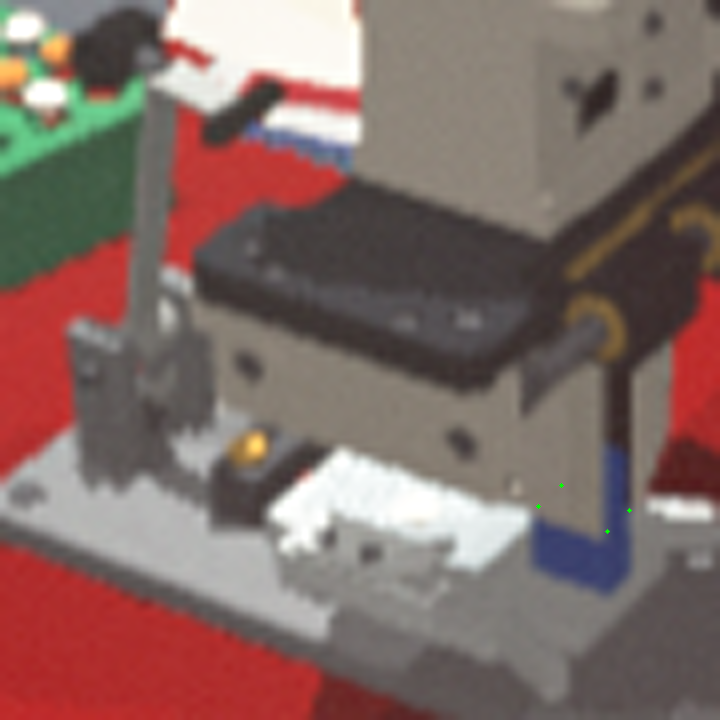

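send_rows(
  steps=[
    [0.05, 0, 0, 0.05, 0],
    [0.05, 0, 0, 0.08, 0],
    [0.05, 0, 0, 0.08, 0],
  ],
)

```text
clock: 27.75
position: [0.5614, 0.036, 0.0046]
ee_rot: [-1.23, 1.176, -1.176]
force: [-0.5, 1.3, -1.8]
width: 0.109
```

send_rows(
  steps=[
    [0.05, 0, 0, 0.05, 0],
    [0.05, 0, 0, 0.05, 0],
  ],
)

```text
clock: 28.0
position: [0.5619, 0.036, 0.0046]
ee_rot: [-1.23, 1.176, -1.176]
force: [-0.6, 0.2, -2.5]
width: 0.113
```

send_rows(
  steps=[
    [0.05, 0, 0, 0.05, 0],
    [0.05, 0, 0, 0.05, 0],
  ],
)

```text
clock: 28.25
position: [0.5624, 0.036, 0.0046]
ee_rot: [-1.23, 1.176, -1.176]
force: [-1.2, 0.1, -1.5]
width: 0.11
```

send_rows(
  steps=[
    [0.05, 0, 0, 0.04, 0],
    [0.05, 0, 0, 0.04, 0],
  ],
)

```text
clock: 28.5
position: [0.5629, 0.036, 0.0046]
ee_rot: [-1.23, 1.176, -1.176]
force: [0.7, -1.0, -1.1]
width: 0.107
```

send_rows(
  steps=[
    [0.05, 0, 0, 0.04, 0],
    [0.05, 0, 0, 0.04, 0],
  ],
)

```text
clock: 28.75
position: [0.5632, 0.0361, 0.0046]
ee_rot: [-1.23, 1.176, -1.176]
force: [-1.2, 0.2, -2.0]
width: 0.107
```

send_rows(
  steps=[
    [0.05, 0, 0, 0.04, 0],
    [0.05, 0, 0, 0.04, 0],
  ],
)

```text
clock: 29.0
position: [0.5635, 0.036, 0.0046]
ee_rot: [-1.23, 1.176, -1.176]
force: [-0.4, -0.3, -0.5]
width: 0.114
```

```bash
python3 chk.py 21;  python3 - <<'E'
from look import *
look("21",245,230,325,290,9)
E
```

```text
t 29.05 pos [0.5635 0.036  0.0046] xang -87.44 F [-0.45  0.1  -1.01] w 0.109 down [-0. -0. -1.]
tab stage -51.00351630278268 0.1612509806735796 underside 10.286818411675005
```

View pics/s21.png

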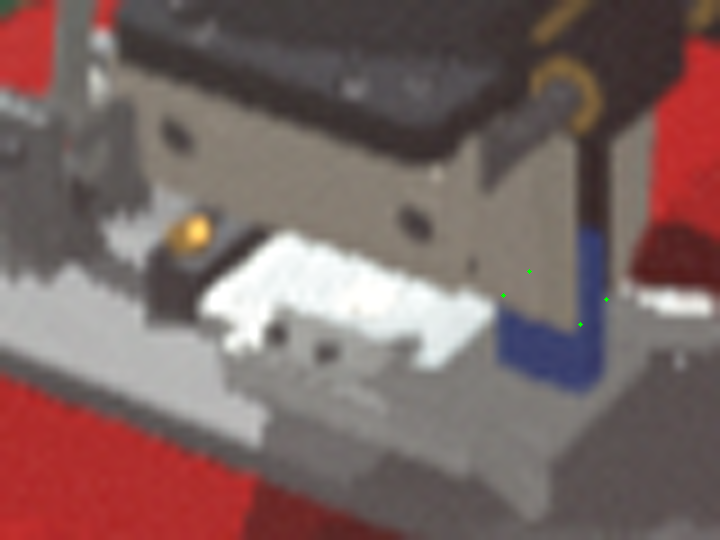

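View pics/t21.png

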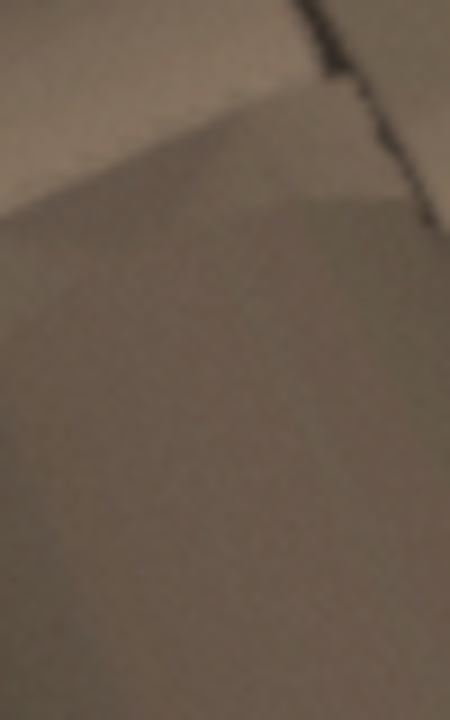

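send_rows(
  steps=[
    [0.05, 0, 0, 0.04, 0],
    [0.05, 0, 0, 0.04, 0],
  ],
)

```text
clock: 29.35
position: [0.5636, 0.036, 0.0045]
ee_rot: [-1.231, 1.177, -1.176]
force: [-3.2, 0.9, -0.7]
width: 0.105
```

send_rows(
  steps=[
    [0.05, 0, 0, 0.04, 0],
    [0.05, 0, 0, 0.04, 0],
  ],
)

```text
clock: 29.6
position: [0.5635, 0.036, 0.0044]
ee_rot: [-1.231, 1.177, -1.176]
force: [-5.1, -0.9, 1.7]
width: 0.107
```

send_rows(
  steps=[
    [0.05, 0, 0, 0.04, 0],
    [0.05, 0, 0, 0.04, 0],
  ],
)

```text
clock: 29.85
position: [0.5635, 0.036, 0.0044]
ee_rot: [-1.232, 1.177, -1.175]
force: [-6.8, -0.2, 2.2]
width: 0.107
```

send_rows(
  steps=[
    [0.12, 0, 0, 0, 0],
    [0.14, 0, 0, 0, 0],
    [0.2, 0, 0, 0, 0],
    [0.3, 0, 0, 0, 0],
    [0.35, 0, -0.5, 0, 0],
    [0.4, 0, -2, 0, 0],
    [0.4, 0, -4, 0, 0],
    [0.4, 0, -7, 0, 0],
    [0.4, 0, -10, 0, 0],
    [0.4, 0, -10, 0, 0],
  ],
)

```text
clock: 31.1
position: [0.5668, 0.0366, 0.1081]
ee_rot: [-1.226, 1.172, -1.179]
force: [0.7, -0.7, 0.0]
width: 0.4
```

```bash
python3 chk.py 22;  python3 - <<'E'
from look import *
look("22",235,190,345,290,7,[knob(1.4),st(27,0,10)])
wp([tuple(knob(1.38)-[0,0,.01+.032-.05])+(-87.45,)])
E
```

```text
t 31.15 pos [0.5658 0.0363 0.1065] xang -87.44 F [-0.57 -0.77 -0.26] w 0.397 down [ 0.003  0.    -1.   ]
tab stage -48.75962513050292 0.33282310181827807 underside 112.19121470265335
t 31.2 pos [0.565  0.036  0.1054] xang -87.45 F [ 0.03  0.6  -0.4 ] w 0.399 down [ 0.001 -0.    -1.   ]
shift [ 0.02 -2.37 12.32] roll 0.0
```

View pics/s22.png

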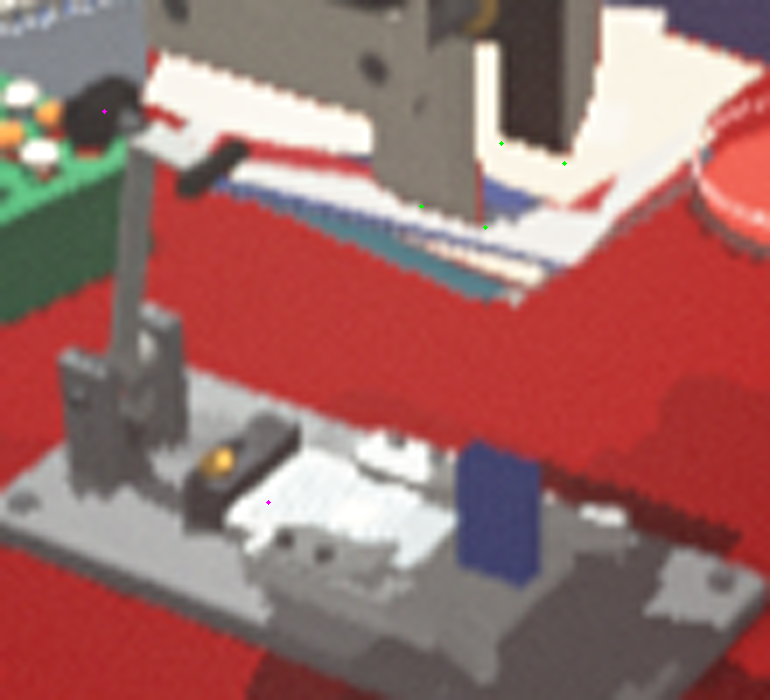

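send_rows(
  steps=[
    [0.5, 0, -1.5, 1, 0],
    [0.5, 0, -2.4, 4, 0],
    [0.5, 0, -2.4, 8, 0],
    [0.5, 0, -2.4, 11.5, 0],
    [0.5, 0, -2.4, 12.3, 0],
    [0.5, 0, -2.4, 12.3, 0],
  ],
)

```text
clock: 31.95
position: [0.6869, 0.0417, 0.1275]
ee_rot: [-1.232, 1.178, -1.175]
force: [0.4, 0.7, -0.4]
width: 0.501
```

```bash
python3 - <<'E'
from look import *
wp([tuple(knob(1.4)-[0,0,.01+.032])+(-87.45,)])
E
```

```text
t 31.95 pos [0.6869 0.0417 0.1275] xang -87.43 F [ 0.38  0.71 -0.35] w 0.501 down [-0.002 -0.    -1.   ]
shift [0.04 4.83 0.28] roll 0.0
```

send_rows(
  steps=[
    [0.5, 0, 1.5, 0.2, 0],
    [0.5, 0, 3, 0.25, 0],
    [0.5, 0, 4.2, 0.25, 0],
    [0.5, 0, 4.7, 0.25, 0],
    [0.5, 0, 4.7, 0.25, 0],
  ],
)

```text
clock: 32.58
position: [0.6899, 0.0417, 0.0812]
ee_rot: [-1.231, 1.177, -1.176]
force: [-0.7, 0.3, -0.3]
width: 0.499
```

send_rows(
  steps=[
    [0.3, 0, 0, 0, 0],
    [0.22, 0, 0, 0, 0],
    [0.19, 0, 0, 0, 0],
    [0.1, 0, 0, 0, 0],
    [0.1, 0, 0, 0, 0],
  ],
  squeeze=10,
)

```text
clock: 33.2
position: [0.6903, 0.0419, 0.0819]
ee_rot: [-1.23, 1.176, -1.176]
force: [-0.6, -0.6, 2.6]
width: 0.196
```

```bash
python3 - <<'E'
from look import *
look("23",225,120,345,290,4,[knob(1.4)])
wp([tuple(knob(1.4)-[0,0,.01+.032])+(-87.45,)])
E
```

```text
t 33.25 pos [0.6903 0.0419 0.0819] xang -87.43 F [-0.68 -0.16  2.09] w 0.196 down [ 0.  0. -1.]
shift [ 0.04  0.27 -0.07] roll 0.0
```

View pics/s23.png

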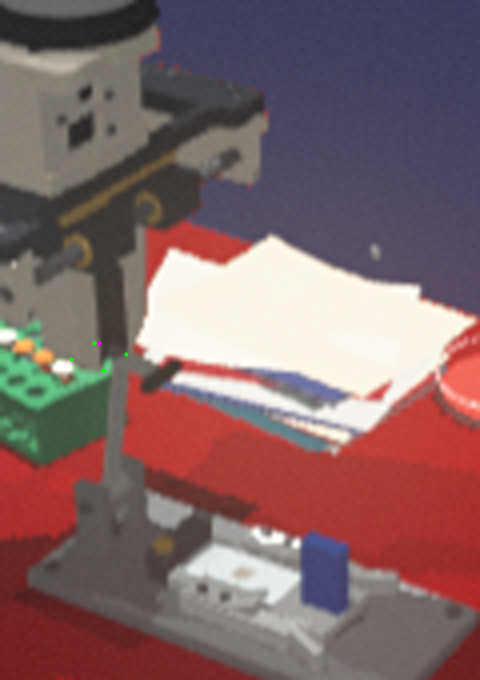

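send_rows(
  steps=[
    [0.1, 0, 0.01, -0.4, 0],
    [0.1, 0, 0.04, -0.81, 0],
    [0.1, 0, 0.16, -1.61, 0],
    [0.1, 0, 0.36, -2.4, 0],
    [0.1, 0, 0.63, -3.16, 0],
    [0.1, 0, 0.98, -3.9, 0],
    [0.1, 0, 1.4, -4.58, 0],
    [0.1, 0, 1.9, -5.24, 0],
    [0.1, 0, 2.45, -5.83, 0],
    [0.1, 0, 3.06, -6.37, 0],
    [0.1, 0, 3.71, -6.84, 0],
    [0.1, 0, 4.42, -7.25, 0],
    [0.1, 0, 4.42, -7.25, 0],
  ],
)

```text
clock: 34.88
position: [0.6169, 0.0384, 0.0365]
ee_rot: [-1.231, 1.177, -1.175]
force: [-1.6, 0.4, -1.8]
width: 0.197
```

```bash
python3 - <<'E'
from look import *
look("24",225,150,355,300,5,[knob(.3)])
wp([tuple(knob(q)-[0,0,.0073+.032])+(-87.45,) for q in(.3,.2,.1,.06)])
E
```

```text
t 34.92 pos [0.6171 0.0384 0.0368] xang -87.43 F [-2.73  1.05 -2.5 ] w 0.191 down [-0.001 -0.    -1.   ]
shift [ 0.02 -0.09  0.01] roll 0.0
shift [ 0.02  0.65 -0.32] roll 0.0
shift [ 0.02  1.42 -0.58] roll 0.0
shift [ 0.02  1.73 -0.66] roll 0.0
```

View pics/s24.png

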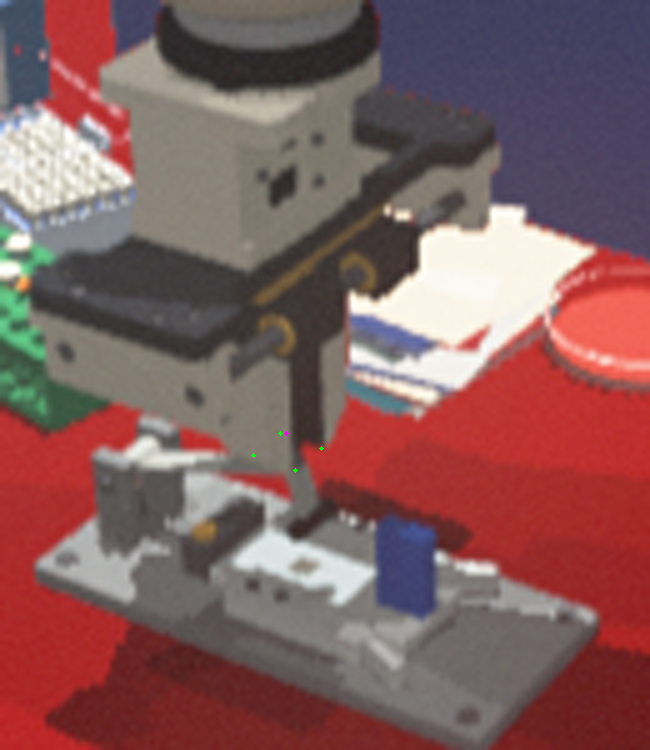

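send_rows(
  steps=[
    [0.1, 0, 0.3, -0.15, 0],
    [0.1, 0, 0.6, -0.28, 0],
    [0.1, 0, 0.9, -0.4, 0],
    [0.1, 0, 1.2, -0.5, 0],
    [0.1, 0, 1.4, -0.57, 0],
    [0.1, 0, 1.5, -0.6, 0],
    [0.1, 0, 1.5, -0.6, 0],
  ],
)

```text
clock: 35.8
position: [0.6118, 0.0382, 0.0223]
ee_rot: [-1.23, 1.176, -1.176]
force: [-1.8, -0.7, -1.3]
width: 0.195
```

send_rows(
  steps=[
    [0.1, 0, 0.05, -0.01, 0],
    [0.1, 0, 0.1, -0.02, 0],
    [0.1, 0, 0.1, -0.02, 0],
  ],
)

```text
clock: 36.17
position: [0.6116, 0.0381, 0.0214]
ee_rot: [-1.23, 1.176, -1.176]
force: [-2.6, 0.0, -0.3]
width: 0.192
```

send_rows(
  steps=[
    [0.1, 0, 0.04, -0.01, 0],
    [0.1, 0, 0.08, -0.02, 0],
    [0.1, 0, 0.08, -0.02, 0],
  ],
)

```text
clock: 36.55
position: [0.6114, 0.0381, 0.0206]
ee_rot: [-1.23, 1.176, -1.176]
force: [-1.0, 0.2, -1.6]
width: 0.195
```

send_rows(
  steps=[
    [0.1, 0, 0.03, 0, 0],
    [0.1, 0, 0.05, -0.01, 0],
    [0.1, 0, 0.05, -0.01, 0],
  ],
)

```text
clock: 36.92
position: [0.6112, 0.0382, 0.0201]
ee_rot: [-1.23, 1.176, -1.176]
force: [-2.0, -0.8, -0.7]
width: 0.196
```

```bash
python3 - <<'E'
from look import *
look("25",225,190,345,290,6,[knob(.06)])
wp([tuple(knob(q)-[0,0,.0073+.032])+(-87.45,) for q in(.06,)])
E
```

```text
t 36.98 pos [0.6113 0.0382 0.0201] xang -87.44 F [-0.87 -0.98 -1.17] w 0.196 down [ 0. -0. -1.]
shift [ 0.02  0.06 -0.08] roll 0.0
```

View pics/s25.png

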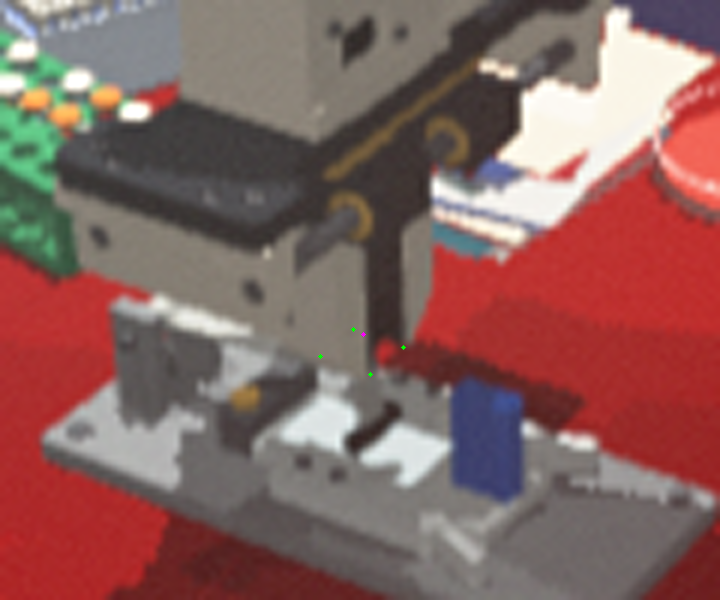

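send_rows(
  steps=[
    [0.1, 0, 0.04, 0, 0],
    [0.1, 0, 0.04, 0, 0],
  ],
)

```text
clock: 37.22
position: [0.6112, 0.0381, 0.0196]
ee_rot: [-1.23, 1.176, -1.176]
force: [-3.5, -0.1, -0.7]
width: 0.196
```

send_rows(
  steps=[
    [0.1, 0, 0.04, 0, 0],
    [0.1, 0, 0.04, 0, 0],
  ],
)

```text
clock: 37.48
position: [0.611, 0.0381, 0.0192]
ee_rot: [-1.23, 1.176, -1.176]
force: [-2.8, 0.0, -1.4]
width: 0.193
```

send_rows(
  steps=[
    [0.1, 0, 0.04, 0, 0],
    [0.1, 0, 0.04, 0, 0],
  ],
)

```text
clock: 37.72
position: [0.611, 0.0381, 0.0188]
ee_rot: [-1.23, 1.176, -1.176]
force: [-4.1, -0.1, 1.1]
width: 0.198
```

send_rows(
  steps=[
    [0.1, 0, 0.03, -0.02, 0],
    [0.1, 0, 0.03, -0.02, 0],
  ],
)

```text
clock: 37.98
position: [0.6109, 0.0382, 0.0186]
ee_rot: [-1.23, 1.176, -1.176]
force: [-4.4, -0.5, 0.1]
width: 0.192
```

send_rows(
  steps=[
    [0.1, 0, 0.04, -0.03, 0],
    [0.1, 0, 0.04, -0.03, 0],
  ],
)

```text
clock: 38.22
position: [0.6109, 0.0381, 0.0182]
ee_rot: [-1.23, 1.176, -1.176]
force: [-2.5, 0.0, -0.6]
width: 0.195
```

```bash
python3 - <<'E'
from look import *
import numpy as np
look("26",245,220,325,280,9,[knob(.06)])
F=[]
for _ in range(4):
    imaging.get_image("scene"); F.append(arm.observe()['force'])
print(np.mean(F,0)); wp([])
E
```

```text
[-2.91287348 -0.0685352  -0.50304747]
t 38.48 pos [0.6109 0.0382 0.0183] xang -87.44 F [-2.15  0.38 -1.07] w 0.194 down [ 0.  0. -1.]
```

View pics/s26.png

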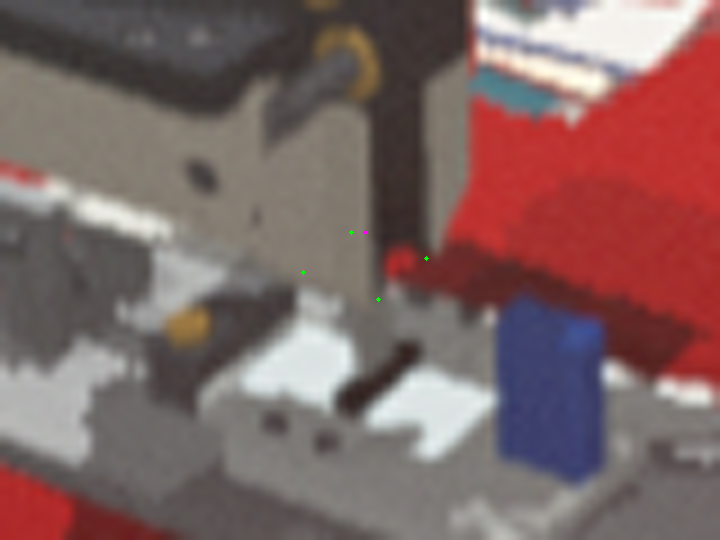

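send_rows(
  steps=[
    [0.1, 0, 0.04, -0.02, 0],
    [0.1, 0, 0.04, -0.02, 0],
  ],
)

```text
clock: 38.72
position: [0.6108, 0.0381, 0.0179]
ee_rot: [-1.23, 1.176, -1.176]
force: [-1.1, -0.8, -1.2]
width: 0.193
```

send_rows(
  steps=[
    [0.1, 0, 0.04, -0.02, 0],
    [0.1, 0, 0.04, -0.02, 0],
  ],
)

```text
clock: 38.98
position: [0.6108, 0.0382, 0.0178]
ee_rot: [-1.229, 1.176, -1.177]
force: [-2.5, -0.4, 2.9]
width: 0.198
```

send_rows(
  steps=[
    [0.22, 0, 0, 0, 0],
    [0.28, 0, 0, 0, 0],
    [0.4, 0, 0, 0, 0],
    [0.5, 0, -0.3, 0, 0],
    [0.5, 0, -2, 0, 0],
    [0.5, 0, -4.5, 0, 0],
    [0.5, 0, -7, 0, 0],
    [0.5, 0, -9, -4, 0],
    [0.5, 0, -9, -8, 0],
    [0.5, 0, -9, -12, 0],
    [0.5, 2, -9, -16, 0],
    [0.5, 6, -9, -18, 0],
    [0.5, 10, -9, -19, 0],
    [0.5, 14, -9, -20, 0],
    [0.5, 16, -9, -20, 0],
    [0.5, 16, -9, -20, 0],
  ],
)

```text
clock: 40.98
position: [0.4181, -0.132, 0.1084]
ee_rot: [-1.228, 1.177, -1.18]
force: [1.2, 2.1, 0.4]
width: 0.501
```

```bash
python3 - <<'E'
from look import *
look("27",235,190,345,290,7,[knob(.06)])
cv2.imwrite("pics/top27.png",imaging.get_image("top"))
crop("pics/top27.png","pics/t27.png",262,150,332,270,5)
cv2.imwrite("pics/full27.png",cv2.imread("pics/scene27.png"))
wp([])
E
```

```text
t 41.08 pos [ 0.4181 -0.1299  0.1081] xang -87.42 F [-0.44 -0.34 -0.73] w 0.496 down [ 0.001  0.    -1.   ]
```

View pics/s27.png

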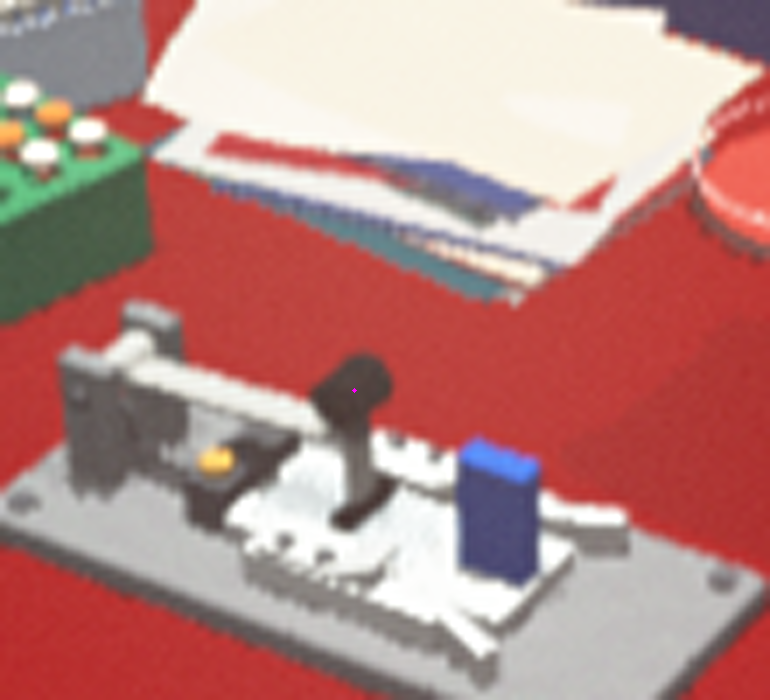

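View pics/t27.png

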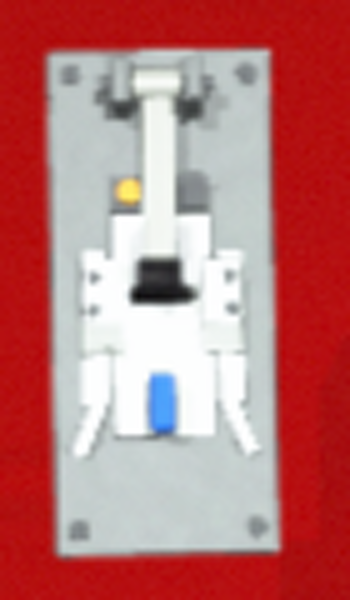

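View pics/top27.png

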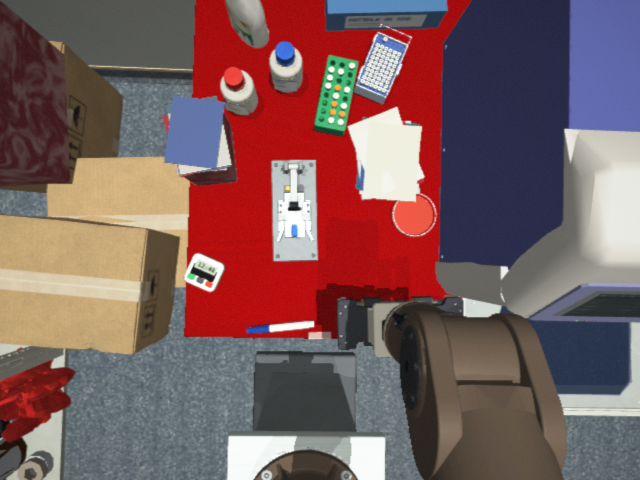

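```bash
python3 - <<'E'
from look import *
c,s=np.cos(SY),np.sin(SY)
for u,z in(((163,435),.018),((112,435),.018),((213,435),.018),((130,213),.018),((200,213),.018),((161,374),.054),((161,432),.054)):
    P=onz("top",((u[0]+.5)/5-.5+262,(u[1]+.5)/5-.5+150),z);d=P[:2]-SO;print(u,((c*d[0]+s*d[1])*1e3).round(1),((-s*d[0]+c*d[1])*1e3).round(1))
a=cv2.imread("pics/top0.png").astype(int);b=cv2.imread("pics/top27.png").astype(int)
for n,(x0,y0,x1,y1) in dict(timer=(180,250,228,297),petri=(388,190,440,240)).items(): print(n,np.abs(a-b)[y0:y1,x0:x1].mean())
o=arm.observe();print(o['clock'],o['force'],np.abs(o['dq']).max())
E
```

```text
(163, 435) -62.4 1.0
(112, 435) -62.0 21.4
(213, 435) -62.7 -19.0
(130, 213) 27.1 12.7
(200, 213) 26.8 -15.4
(161, 374) -40.4 0.6
(161, 432) -62.8 1.0
timer 1.3105791962174942
petri 1.2123076923076923
41.075 [-0.44143532 -0.34353724 -0.72670846] 0.017846287192315093
```

```bash
python3 -c "
from cell import arm
print(arm.sign_off())"
```

```text
the job is handed in; nothing more can be done
None
```

The clip is down on the carrier, the carrier is home against the end stop, and the job was handed in at about 41 s of the 72 s.

**What I did**
- I pinched the clip knob and lifted it past dead centre. It stayed up by itself.
- I gripped the carrier by its tab and slid it in from the open end with its underside about 0.3–1 mm above the floor. From 16 mm before the stop I felt forward in small steps.
- The carrier stopped at about x = +27 mm on the stage, and I pushed it home with about 7 N.
- I then re-gripped the knob, lowered the clip at about 0.8 rad/s and slower near the end until the foot met the carrier (about 3–4 N), and let go.

**Last checks**
- **Carrier:** in the top view its front edge is at +27 mm, level with the stop face, and its rear edge is at −62.5 mm. No red pin shows in either picture. I could not read the pin itself.
- **Clip:** the knob appears where an angle of about 0.06 rad should put it.
- **Others:** the timer and petri dish show no visible change from the first picture. The gripper is clear of everything, and the measured force is within noise.

**What went wrong or disagreed**
- The reported tool height was about 32 mm too low against the camera. My first closing on the knob therefore missed, with no contact.
- I found that offset by touching the bare table with the closed fingertips. One step went too far and briefly read 49 N. That was on the fingertips rather than the gripper body, but it is above the 40 N limit set for the body.

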